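Clear, load and clamp the hardware box

ROBOT

A 6-joint arm with a two-finger parallel gripper is mounted at the origin on the work surface. World frame = base frame: x ahead of the robot, y to its left, z up, the work surface at z = 0. Lengths are in m, angles in rad, forces in N, time in s.
With the tool pointing down it reaches from about 0.3 to 0.75 m from the base axis. Payload 8.5 kg.
Tool frame: the origin (TCP) lies on the centre line of the jaws, within the pads' length; the fingertips stand 8 mm ahead of it and the grasp point (between the pads) lies 11 mm behind it (ctrl.tips_ahead is the distance from the TCP to the fingertips, in m); z points along the fingers, y is the line along which they close (so a half turn about z gives the same grasp; the last joint's range is limited). The gripper opens to 88 mm and grips with 3 to 60 N. Pads are 18 mm wide; open, the fingers measure 123 mm over their backs; the gripper's body (75 mm by 187 mm) begins 45 mm behind the grasp point.
Start: joints at [-1.502, 0.381, 1.297, -0, 1.464, -0.215], TCP at [0.154, -0.528, 0.247] pointing down, gripper open.
Joint ranges: [-3.11, 3.11], [-0.89, 2.33], [0.22, 2.48], [-1.42, 4.56], [0.17, 2.85], [-2.88, 2.88]. Speed limits (rad/s): [2.39, 2.39, 3.14, 3.14, 3.14, 3.14].

INTERFACE

Orientations are given as a unit quaternion [w, x, y, z].
In Python, from workcell import ctrl, optics, order gives the robot as it stands.
- The arm moves only by the tool servo_tool, never from a script. Its argument "commands" is a list of rows, each a list of 7 numbers: the shift along the tool's x, y, z in units of 0.06 m (1.0 is 0.06 m), then the turn, a rotation vector about the tool's x, y, z in units of 6 degrees (1.0 is 6 degrees), then the closure, from 0 (fully open) to 1 (shut). A call has exactly 10 rows; each row shifts and turns the commanded pose from where the row before left it, along the tool's axes as they then stand; what a row does not reach is not made up. A row lasts 1/8 s, in which the tool goes at most 62.5 mm and 10.7 degrees, less where a joint would pass 70% of its speed; a pose out of reach is approached as far as the arm can. A call with a number of a shift or a turn outside -1 to 1 is refused whole. A call with a gripper value outside its range is refused whole. The fingers move at their own pace and stop on an object; the grip force is fixed at half the most. Time passes only in rows, so rows that do not move let the fingers close, or fill a call up. It gives the time, the measured TCP pose, the force, the opening and the grip force at its end, in the units of the state.
- ctrl.state(): the state, without advancing time (a new reading comes with each control period).
- optics.grab_frame(name): name is "scene" or "top"; returns the picture (384x512x3 uint8, red, green, blue); there is no depth.
- optics.camera_model(name): a dict with "K" (3x3 intrinsics, pixels), "k1" (the pictures are not rectified: a ray, as slopes to the right and down, at radius r is drawn at 1 + k1 r^2 times it, then the intrinsics apply), "extrinsics" (4x4, takes a point from world to camera coordinates). Camera axes: x right, y down, z forward; pixel columns grow to the right and rows downward; lengths in m; the calibration is good to about 2 mm. A picture is of the moment at which its call begins. camera_model takes no time and is no camera call.
- order.hand_in(): hands the job in; it is judged then, once.
The state is a dict: "time": time; "q": joint angles; "dq": joint speeds; "joint_torque": joint torques, N m; "eef_pos": TCP position; "ee_rot": TCP orientation; "wrist_force": force on the tool from outside, world axes, zero at the start; "torque": the same for the moment, N m; "grip_width": finger opening in m; "gripper_force": force on a finger pad.
Only numpy, scipy, OpenCV 4.12 (cv2) and the standard library are available. Lean on these libraries where they do the work, as an engineer would, in place of code of your own. Each camera call takes 0.05 s, during which the arm holds its last target. There are 200 camera calls.

TASK

The ear defenders are standing on the shut lid of the steel box. First hang them over the bar of the low rail, one cup on each side of the bar, then swing the lid up until it stands about upright and put every eyebolt on the bench into the box. With all of them inside, shut the lid fully and only then swing the clamp arm on the side of the box all the way down over the lid; leave everything else on the bench where it is, including the plain hex bolt.

Things in the scene. Friction and masses are not known exactly. Their poses are not given: they have to be found in the camera images.
- box: Fixed grey steel box, 160 (x) by 250 (y) by 80 mm high, walls and floor 4 mm, open top under a hinged lid. Origin: centre of its underside; x points from its front (handle side, towards the robot) to its hinge side, z up. The shut lid's top is 86 mm above the bench. A clamp stands on its -y side.
- lid (a joint): Hinge angle of the box lid (rad): 0 shut (start), grows as it swings up, about 1.57 upright, stop at 1.7. A 6 mm plate, 160 by 250 mm, 0.35 kg; the stiff hinge (0.6 N m) keeps the lid where it is left. It swings about the box y axis through point lid_hinge.
- lid_handle (a point): Centre of the lid's handle: a round bar 10 mm thick, 100 mm long parallel to the box y, held 50 mm out in front of the lid's front edge by an arm at each end (90 mm clear between). Pinched from above, it can turn in the fingers as the lid swings. It moves with the lid, 210 mm from the hinge line and, when shut, 3 mm above it.
- lid_hinge (a point): Middle of the lid's hinge line (fixed), on the rear upper edge of the box, 80 mm above the bench; axes as the box's.
- clamp (a joint): Angle of the clamp arm (rad): 0 down flat across the lid, 1.57 standing upright beside the box; starts at 1.45 to 1.75, stop at 1.8. Turns about the box's x axis through point clamp_pivot; friction 0.12 N m keeps it where it is left. Down, it reaches from the pivot towards the box's +y.
- clamp_pivot (a point): Pivot of the clamp arm (fixed), outside the box's -y wall: at x -20, y -139, z +94 mm from the box's origin; axes as the box's.
- clamp_tip (a point): Free end of the clamp arm, on its centre line. The arm is a steel bar 80 mm long from the pivot, 16 mm wide (along the box's x), 10 mm thick, with a rubber sleeve at its end.
- rail: Fixed low steel rail: a round horizontal bar 16 mm thick and 200 mm long on a post at each end, its axis 145 mm above the bench. Origin: on the bench under the bar's middle; the bar runs along the rail's y.
- rail_mid (a point): Middle of the rail's bar, on its axis; axes as the rail's.
- muff: Ear defenders, 0.24 kg, upright on the lid: two black cups (60 by 22 by 78 mm high, 160 mm over all, 100 mm clear between) joined by an arched headband with a black pad at its top. Origin: midway between the cups at their underside; z up through the pad, y from cup to cup. Pad 26 mm wide (x), 52 long (y), 14 thick; its top is 135 mm above the origin.
- muff_pad (a point): Centre of the underside of the headband pad, 121 mm above the ear defenders' origin; this rests on the bar when they hang.
- eyebolt0: Nickel eyebolt lying flat, about 120 mm long, 14 mm thick, 0.2 kg, may be absent (all eyebolts are alike; 2 to 4 of them). Straight shank 14 mm in diameter from x -45 to +28 mm, ring of 52 mm outer diameter centred at x +50 mm. Origin: on its underside, below the shank near its middle and near the centre of mass; x runs along the shank to the eye, z up.
- eyebolt1: Nickel eyebolt lying flat, about 120 mm long, 14 mm thick, 0.2 kg, may be absent (all eyebolts are alike; 2 to 4 of them). Straight shank 14 mm in diameter from x -45 to +28 mm, ring of 52 mm outer diameter centred at x +50 mm. Origin: on its underside, below the shank near its middle and near the centre of mass; x runs along the shank to the eye, z up.
- eyebolt2: Nickel eyebolt lying flat, about 120 mm long, 14 mm thick, 0.2 kg, may be absent (all eyebolts are alike; 2 to 4 of them). Straight shank 14 mm in diameter from x -45 to +28 mm, ring of 52 mm outer diameter centred at x +50 mm. Origin: on its underside, below the shank near its middle and near the centre of mass; x runs along the shank to the eye, z up.
- eyebolt3: Nickel eyebolt lying flat, about 120 mm long, 14 mm thick, 0.2 kg, may be absent (all eyebolts are alike; 2 to 4 of them). Straight shank 14 mm in diameter from x -45 to +28 mm, ring of 52 mm outer diameter centred at x +50 mm. Origin: on its underside, below the shank near its middle and near the centre of mass; x runs along the shank to the eye, z up.
- hexbolt: Bystander: plain nickel hex bolt with a nut and no eye, 105 mm long, 22 mm thick, lying among the eyebolts. Origin centre of underside, x along it. Leave it on the bench.
- tape: Bystander: stubby orange tape measure, 66 by 68 by 36 mm, origin centre of underside.
- hexkeys: Bystander: green enamel hex key holder, 105 by 34 by 31 mm, origin centre of underside.
- dish: Bystander: white ceramic dish, 110 mm across, 28 mm high, origin centre of underside.
Mind the look-alikes: they are no part of the job. Leave any blue or red look-alike of the eyebolt1 alone.

How it is judged:
On the way, in this order (a step that is already met when the one before it is completed fails the run):
1. the ear defenders hang over the rail's bar, let go (z of muff_pad in the frame of rail_mid between -0.01 and 0.025 m and x of muff_pad in the frame of rail_mid between -0.03 and 0.03 m and y of muff_pad in the frame of rail_mid between -0.09 and 0.09 m and angle between muff's own z axis and vertical below 0.5 rad and contact force between muff and rail above 0.5 N and contact force between the fingers and muff below 0.1 N), for 0.3 s.
2. the lid is swung up to about upright (over 1.1 rad) (value of joint lid above 1.1 rad), for 0.2 s.
3. every eyebolt is in the open box (x of eyebolt0 in the frame of box between -0.085 and 0.085 m and y of eyebolt0 in the frame of box between -0.125 and 0.125 m and z of eyebolt0 in the frame of box between -0.01 and 0.08 m and x of eyebolt1 in the frame of box between -0.085 and 0.085 m and y of eyebolt1 in the frame of box between -0.125 and 0.125 m and z of eyebolt1 in the frame of box between -0.01 and 0.08 m and x of eyebolt2 in the frame of box between -0.085 and 0.085 m and y of eyebolt2 in the frame of box between -0.125 and 0.125 m and z of eyebolt2 in the frame of box between -0.01 and 0.08 m and x of eyebolt3 in the frame of box between -0.085 and 0.085 m and y of eyebolt3 in the frame of box between -0.125 and 0.125 m and z of eyebolt3 in the frame of box between -0.01 and 0.08 m and value of joint lid above 0.6 rad), for 0.2 s.
4. the lid is shut with every eyebolt inside and the clamp still up (x of eyebolt0 in the frame of box between -0.085 and 0.085 m and y of eyebolt0 in the frame of box between -0.125 and 0.125 m and z of eyebolt0 in the frame of box between -0.01 and 0.08 m and x of eyebolt1 in the frame of box between -0.085 and 0.085 m and y of eyebolt1 in the frame of box between -0.125 and 0.125 m and z of eyebolt1 in the frame of box between -0.01 and 0.08 m and x of eyebolt2 in the frame of box between -0.085 and 0.085 m and y of eyebolt2 in the frame of box between -0.125 and 0.125 m and z of eyebolt2 in the frame of box between -0.01 and 0.08 m and x of eyebolt3 in the frame of box between -0.085 and 0.085 m and y of eyebolt3 in the frame of box between -0.125 and 0.125 m and z of eyebolt3 in the frame of box between -0.01 and 0.08 m and value of joint lid below 0.05 rad and value of joint clamp above 0.6 rad), for 0.2 s.
5. the clamp arm is down over the lid (value of joint lid below 0.05 rad and value of joint clamp below 0.12 rad), for 0.2 s.
At the end, for the whole second after the job is handed in: The ear defenders hang still from the rail's bar (pad underside within about 25 mm of the bar, within 30 mm across and 90 mm along from its middle, tilted under 0.5 rad), every eyebolt lies inside the box, the lid is shut (under 0.05 rad) and the clamp arm is down (under 0.12 rad) (all of step 5 and z of muff_pad in the frame of rail_mid between -0.01 and 0.025 m and x of muff_pad in the frame of rail_mid between -0.03 and 0.03 m and y of muff_pad in the frame of rail_mid between -0.09 and 0.09 m and angle between muff's own z axis and vertical below 0.5 rad and contact force between muff and rail above 0.5 N and x of eyebolt0 in the frame of box between -0.085 and 0.085 m and y of eyebolt0 in the frame of box between -0.125 and 0.125 m and z of eyebolt0 in the frame of box between -0.01 and 0.08 m and x of eyebolt1 in the frame of box between -0.085 and 0.085 m and y of eyebolt1 in the frame of box between -0.125 and 0.125 m and z of eyebolt1 in the frame of box between -0.01 and 0.08 m and x of eyebolt2 in the frame of box between -0.085 and 0.085 m and y of eyebolt2 in the frame of box between -0.125 and 0.125 m and z of eyebolt2 in the frame of box between -0.01 and 0.08 m and x of eyebolt3 in the frame of box between -0.085 and 0.085 m and y of eyebolt3 in the frame of box between -0.125 and 0.125 m and z of eyebolt3 in the frame of box between -0.01 and 0.08 m and linear speed of muff below 0.05 m/s); the robot touches nothing.
It fails at once if something that is not part of the job (hex bolt, tape measure, hex key holder or dish) is moved more than 5 cm (distance of any of hexbolt, tape, hexkeys, dish from where it was at the start of the episode above 0.05 m).
Of eyebolt0, eyebolt1, eyebolt2, eyebolt3 only 2 to 4 are there at a start; the rules pass over those that are not, and their reading is None.
At some moment in a run one of eyebolt0, eyebolt1, eyebolt2, eyebolt3 may be knocked a few centimetres aside while the robot is not near it.
It also fails if it takes over 210 s, if anything falls off the work surface, if the arm or the gripper's body presses on something with over 40 N, if the wrist force passes 120 N, or if a joint passes its speed limit or range.

## Working session

There is one attempt and no reset: what is moved stays moved. The work goes in short steps, Python scripts to look and compute and a tool call to move; the robot and the scene stay as the last step left them, time stands still between calls to the robot, and variables do not carry over. Pictures are saved under pics/ and viewed, at most 14 in all, crops included, and the job is handed in when it is done.

Besides the shell and the picture viewer there is one more tool, called in YAML: its name, and indented under it one key for each argument. servo_tool: Moves the arm, as the interface text tells. Its arguments: {"type":"object","properties":{"commands":{"type":"array","items":{"type":"array","items":{"type":"number","minimum":-1,"maximum":1}}}},"required":["commands"]}

```bash
mkdir -p pics; ls; cat > h.py <<'E'
import numpy as np, cv2
from workcell import ctrl, optics, order
def snap(name,fn,crop=None,scale=1):
    im=optics.grab_frame(name)[:,:,::-1].copy()
    cv2.imwrite(f'pics/{fn}_raw.png',im)
    if crop: x0,y0,x1,y1=crop; im=im[y0:y1,x0:x1]
    if scale!=1: im=cv2.resize(im,None,fx=scale,fy=scale,interpolation=cv2.INTER_CUBIC)
    cv2.imwrite(f'pics/{fn}.png',im)
def ray(name,u,v):
    m=optics.camera_model(name);K=np.array(m['K']);E=np.array(m['extrinsics'])
    d=np.array([(u-K[0,2])/K[0,0],(v-K[1,2])/K[1,1]]);s=d.copy()
    for _ in range(30): s=d/(1+m['k1']*(s@s))
    R=E[:3,:3];c=-R.T@E[:3,3]
    return c,R.T@np.array([s[0],s[1],1])
def at(name,u,v,z):
    c,d=ray(name,u,v);return c+d*(z-c[2])/d[2]
def proj(name,p):
    m=optics.camera_model(name);K=np.array(m['K']);E=np.array(m['extrinsics'])
    c=E[:3,:3]@np.array(p)+E[:3,3];s=c[:2]/c[2];s=s*(1+m['k1']*(s@s))
    return np.array([K[0,0]*s[0]+K[0,2],K[1,1]*s[1]+K[1,2]])
E
python3 - <<'E'
from h import *
snap('top','t0',None,1.5);snap('scene','s0',None,1.5)
print(ctrl.state(),ctrl.tips_ahead)
for n in('top','scene'):
    m=optics.camera_model(n);print(n,m,ray(n,256,192))
E
```

```text
pics
{'time': 0.1, 'q': array([-1.50229045e+00,  3.81118691e-01,  1.29813172e+00,  2.01756764e-05,
        1.46362352e+00, -2.15328805e-01]), 'dq': array([-0.00066963, -0.00237334, -0.00362725, -0.00033236,  0.00144277,
        0.0004461 ]), 'joint_torque': array([ 3.77148885e-03, -4.38650715e+01, -2.24911970e+01,  7.14712730e-02,
        3.42128542e-02, -6.85011719e-05]), 'eef_pos': array([ 0.15399217, -0.52775591,  0.24622281]), 'ee_rot': array([-6.38174768e-04,  9.89946575e-01,  1.41440334e-01,  5.69900394e-05]), 'wrist_force': array([ 0.09092922, -0.66421613,  0.15226637]), 'torque': array([ 0.0729801 , -0.02371404, -0.05750417]), 'gripper_force': 0.0, 'grip_width': 0.0881489741927726} 0.008
top {'K': array([[375.74272878,   0.        , 250.15292441],
       [  0.        , 375.74272878, 191.87117454],
       [  0.        ,   0.        ,   1.        ]]), 'k1': 0.01317647064117174, 'extrinsics': array([[ 0.01134511, -0.99968499, -0.02238751,  0.00284174],
       [-0.98324272, -0.00707904, -0.1821638 ,  0.58564865],
       [ 0.18194793,  0.02407902, -0.9830133 ,  0.98991819],
       [ 0.        ,  0.        ,  0.        ,  1.        ]])} (array([ 0.39568896, -0.01684959,  1.07985035]), array([ 0.18178737,  0.00852016, -0.98342414]))
scene {'K': array([[349.22862092,   0.        , 259.59185053],
       [  0.        , 349.22862092, 194.54801689],
       [  0.        ,   0.        ,   1.        ]]), 'k1': -0.00704257846575666, 'extrinsics': array([[ 0.39872815,  0.91692284, -0.01638223, -0.20393248],
       [ 0.75253141, -0.33734692, -0.56559132, -0.35345656],
       [-0.52413009,  0.21318904, -0.82452294,  1.38317814],
       [ 0.        ,  0.        ,  0.        ,  1.        ]])} (array([ 1.07226606, -0.22712555,  0.93720928]), array([-0.53372162,  0.20621971, -0.82022782]))
```

View pics/t0.png

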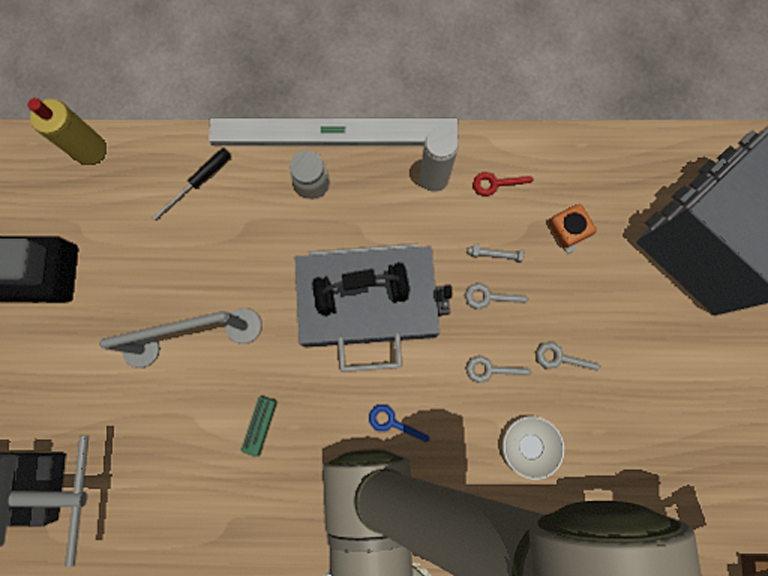

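View pics/s0.png

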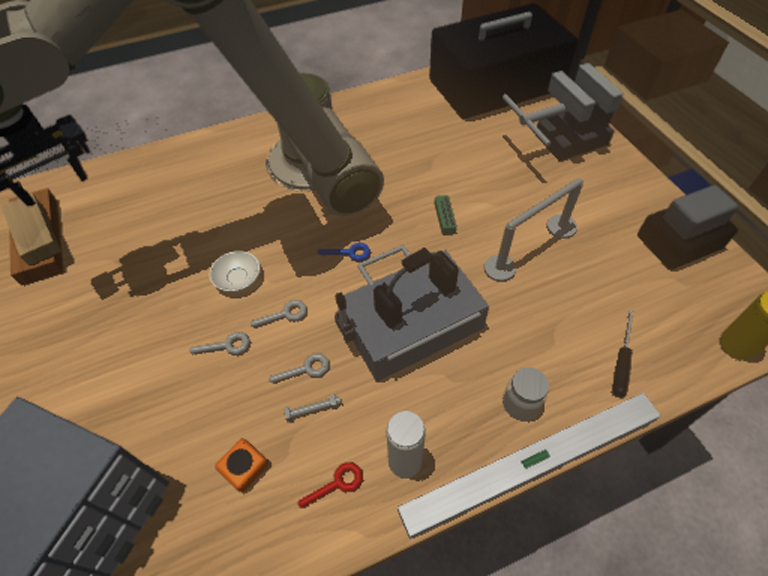

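The pictures show the following, in 1.5x top-view pixels:
- **Eyebolts (nickel):** rings at (479,296), (480,369) and (549,355).
- **Look-alikes:** hex bolt (495,253), red eyebolt (485,183) and blue eyebolt (382,418).
- **Targets:** muff on the lid with its pad at (358,280), rail bar from (105,343) to (225,319), clamp at (445,298).

By the description, I take the three nickel ones with rings. Next are close crops to check that.

```bash
python3 - <<'E'
import cv2,numpy as np
t=cv2.imread('pics/t0_raw.png');s=cv2.imread('pics/s0_raw.png')
def c(im,x0,y0,x1,y1,k):return cv2.resize(im[y0:y1,x0:x1],None,fx=k,fy=k,interpolation=cv2.INTER_CUBIC)
cv2.imwrite('pics/c1.png',c(t,190,155,410,265,3.6))
a=c(t,60,195,190,255,4);b=c(s,215,155,345,255,4)
cv2.imwrite('pics/c2.png',np.vstack([b[:344],a]))
E
```

```text
(no output)
```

View pics/c1.png

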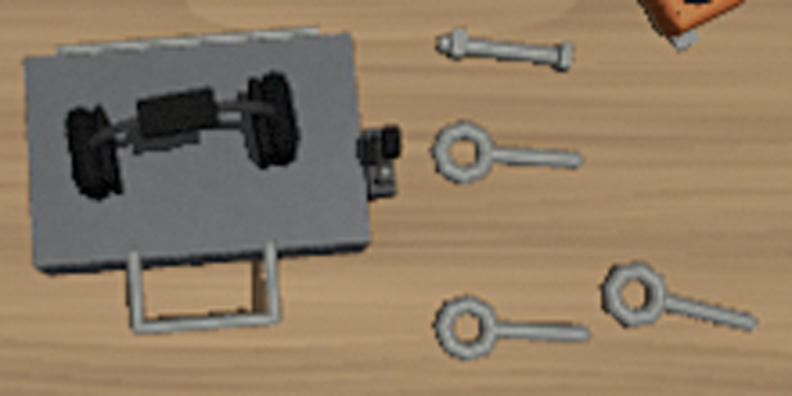

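View pics/c2.png

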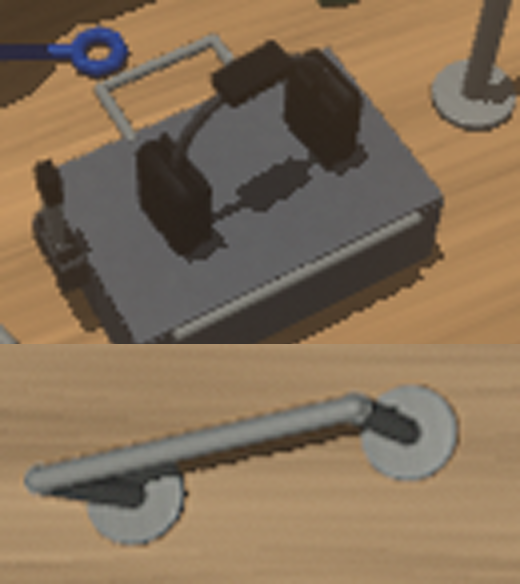

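```bash
python3 - <<'E'
from h import *
P=lambda u,v,z:at('top',190+u/3.6,155+v/3.6,z)
Q=lambda u,v,z:at('top',60+u/4,195+v/4,z)
def ang(a,b):d=b-a;return np.linalg.norm(d),np.degrees(np.arctan2(d[1],d[0]))
np.set_printoptions(precision=4,suppress=True)
c=[P(*p,.086) for p in((25,60),(352,33),(370,243),(36,264))]
print('lid',c,np.mean(c,0),[ang(c[i],c[(i+1)%4]) for i in range(4)])
h=[P(135,326,.083),P(278,319,.083)];print('handle',h,np.mean(h,0),ang(*h))
c=[P(*p,.221) for p in((136,98),(212,88),(218,126),(141,135))]
print('pad',np.mean(c,0),[ang(c[i],c[(i+1)%4]) for i in range(4)])
S=lambda u,v,z:at('scene',215+u/4,155+v/4,z)
c=[S(*p,.221) for p in((215,78),(272,42),(297,60),(232,100))]
print('padscene',np.mean(c,0),[ang(c[i],c[(i+1)%4]) for i in range(4)])
r=[Q(28,136,.145),Q(365,64,.145)];print('rail',r,np.mean(r,0),ang(*r))
for n,a,b in(('A',(463,152),(581,160)),('B',(466,327),(588,334)),('C',(634,294),(755,323))):
    a=P(*a,.007);b=P(*b,.007);L,t=ang(b,a);u=(a-b)/L;print(n,'origin',b+.045*u,'ringc',a,L,'dir',t)
print('clamptip',P(384,140,.174))
E
```

```text
lid [array([0.6346, 0.1532, 0.086 ]), array([ 0.657, -0.094,  0.086]), array([ 0.4981, -0.1061,  0.086 ]), array([0.4804, 0.1393, 0.086 ])] [0.5675 0.0231 0.086 ] [(np.float64(0.2482617733087381), np.float64(-84.81408582556178)), (np.float64(0.15938647862567087), np.float64(-175.648322902712)), (np.float64(0.246098804237038), np.float64(94.12548618407428)), (np.float64(0.15481510035156196), np.float64(5.14316982453522))]
handle [array([0.4361, 0.0656, 0.083 ]), array([ 0.4422, -0.0389,  0.083 ])] [0.4392 0.0133 0.083 ] (np.float64(0.10462927373982793), np.float64(-86.63195524768197))
pad [0.5683 0.0302 0.221 ] [(np.float64(0.04981350389876311), np.float64(-81.95882959963278)), (np.float64(0.025457119452529414), np.float64(-170.54764163931867)), (np.float64(0.05011898833772043), np.float64(97.19302025738538)), (np.float64(0.024709676516041154), np.float64(8.799308477668008))]
padscene [0.5733 0.0308 0.221 ] [(np.float64(0.04805206091748627), np.float64(104.29786656190387)), (np.float64(0.02193717609239178), np.float64(22.247249518721333)), (np.float64(0.05368690420163939), np.float64(-76.85837292711696)), (np.float64(0.02080488456049882), np.float64(-172.8535484050461))]
rail [array([0.4708, 0.4638, 0.145 ]), array([0.5179, 0.2548, 0.145 ])] [0.4944 0.3593 0.145 ] (np.float64(0.21430034552009766), np.float64(-77.31282521814627))
A origin [ 0.577  -0.2369  0.007 ] ringc [ 0.58   -0.1882  0.007 ] 0.09375539771599102 dir 86.4748531902725
B origin [ 0.4389 -0.237   0.007 ] ringc [ 0.4411 -0.1875  0.007 ] 0.09459988077952232 dir 87.3735193300964
C origin [ 0.457  -0.3673  0.007 ] ringc [ 0.4682 -0.3189  0.007 ] 0.09465217316754783 dir 76.92137025106318
clamptip [ 0.5592 -0.1084  0.174 ]
```

```bash
cat >> h.py <<'E'
from scipy.spatial.transform import Rotation as Ro
def plan(*wps):
    """wps: (x,y,z,psi_deg) tool down with tool x at yaw psi. Prints tool-frame shift (units) for translating first, then turn (units)."""
    s=ctrl.state();p=np.array(s['eef_pos']);w=s['ee_rot'];R=Ro.from_quat([w[1],w[2],w[3],w[0]])
    print('t %.1f'%s['time'],'pos',p.round(4),'psi %.1f'%np.degrees(np.arctan2(*R.as_matrix()[[1,0],[0,0]])),'tiltz',R.as_matrix()[:,2].round(3),'w %.4f g %.1f'%(s['grip_width'],s['gripper_force']),'F',np.round(s['wrist_force'],1),'q',np.round(s['q'],2))
    for x,y,z,psi in wps:
        T=Ro.from_euler('z',psi,degrees=True)*Ro.from_euler('x',180,degrees=True)
        d=R.inv().apply(np.array([x,y,z])-p)/.06
        r=(R.inv()*T).as_rotvec(degrees=True)/6
        print('shift',d.round(2),'turn',r.round(2)); p=np.array([x,y,z]);R=T
E
python3 - <<'E'
from h import *
plan((.569,.0305,.32,98),(.569,.0305,.217,98))
E
```

```text
t 0.1 pos [ 0.154  -0.5278  0.2462] psi 16.3 tiltz [-0.     0.001 -1.   ] w 0.0881 g 0.0 F [ 0.1 -0.7  0.2] q [-1.5   0.38  1.3   0.    1.46 -0.22]
shift [ 9.25 -7.   -1.22] turn [-1.000e-02 -1.000e-02 -1.362e+01]
shift [ 0.   -0.    1.72] turn [0. 0. 0.]
```

servo_tool:
  commands:
    - [0.66, -0.5, -0.15, 0, 0, 0, 0]
    - [0.66, -0.5, -0.15, 0, 0, 0, 0]
    - [0.66, -0.5, -0.15, 0, 0, 0, 0]
    - [0.66, -0.5, -0.15, 0, 0, 0, 0]
    - [0.66, -0.5, -0.15, 0, 0, 0, 0]
    - [0.66, -0.5, -0.15, 0, 0, 0, 0]
    - [0.66, -0.5, -0.15, 0, 0, 0, 0]
    - [0.66, -0.5, -0.15, 0, 0, 0, 0]
    - [0.66, -0.5, 0, 0, 0, 0, 0]
    - [0.66, -0.5, 0, 0, 0, 0, 0]

```text
time: 1.35
eef_pos: [0.4509, -0.1276, 0.3187]
ee_rot: [-0.0, 0.99, 0.141, -0.0]
wrist_force: [0.7, -0.7, -0.5]
grip_width: 0.0883
gripper_force: 0.0
```

servo_tool:
  commands:
    - [0.66, -0.5, 0, 0, 0, 0, 0]
    - [0.66, -0.5, 0, 0, 0, 0, 0]
    - [0.66, -0.5, 0, 0, 0, 0, 0]
    - [0.0, 0, 0, 0, 0, -1, 0]
    - [0, 0, 0, 0, 0, -1, 0]
    - [0, 0, 0, 0, 0, -1, 0]
    - [0, 0, 0, 0, 0, -1, 0]
    - [0, 0, 0, 0, 0, -1, 0]
    - [0, 0, 0, 0, 0, -1, 0]
    - [0, 0, 0, 0, 0, -1, 0]

```text
time: 2.6
eef_pos: [0.5389, -0.0094, 0.3184]
ee_rot: [-0.0, 0.873, 0.488, -0.0]
wrist_force: [0.3, 0.4, 0.3]
grip_width: 0.0882
gripper_force: 0.0
```

servo_tool:
  commands:
    - [0, 0, 0, 0, 0, -1, 0]
    - [0, 0, 0, 0, 0, -1, 0]
    - [0, 0, 0, 0, 0, -1, 0]
    - [0, 0, 0, 0, 0, -1, 0]
    - [0, 0, 0, 0, 0, -1, 0]
    - [0, 0, 0, 0, 0, -1, 0]
    - [0, 0, 0, 0, 0, -0.6, 0]
    - [0, 0, 0, 0, 0, 0, 0]
    - [0, 0, 0, 0, 0, 0, 0]
    - [0, 0, 0, 0, 0, 0, 0]

```text
time: 3.85
eef_pos: [0.539, -0.0094, 0.3187]
ee_rot: [-0.0, 0.657, 0.754, -0.0]
wrist_force: [-0.1, -0.2, 0.8]
grip_width: 0.0881
gripper_force: 0.0
```

```bash
python3 - <<'E'
from h import *
plan((.569,.0305,.32,98),(.569,.0305,.217,98))
E
```

```text
t 3.9 pos [ 0.539  -0.0094  0.3187] psi 97.8 tiltz [-0.  0. -1.] w 0.0881 g 0.0 F [-0.1 -0.2  0.8] q [-0.24  0.32  1.18  0.    1.64 -0.37]
shift [ 0.59  0.59 -0.02] turn [-0.   -0.   -0.03]
shift [ 0.   -0.    1.72] turn [0. 0. 0.]
```

servo_tool:
  commands:
    - [0.3, 0.3, 0, 0, 0, 0, 0]
    - [0.29, 0.29, 0, 0, 0, 0, 0]
    - [0, 0, 0.4, 0, 0, 0, 0]
    - [0, 0, 0.4, 0, 0, 0, 0]
    - [0, 0, 0.4, 0, 0, 0, 0]
    - [0, 0, 0.3, 0, 0, 0, 0]
    - [0, 0, 0.2, 0, 0, 0, 0]
    - [0, 0, 0, 0, 0, 0, 0]
    - [0, 0, 0, 0, 0, 0, 0]
    - [0, 0, 0, 0, 0, 0, 0]

```text
time: 5.1
eef_pos: [0.5695, 0.0304, 0.2174]
ee_rot: [0.001, 0.657, 0.754, 0.0]
wrist_force: [0.6, -0.1, 0.6]
grip_width: 0.0882
gripper_force: 0.0
```

```bash
python3 - <<'E'
from h import *
plan((.569,.0305,.217,98))
a=optics.grab_frame('top')[:,:,::-1];b=optics.grab_frame('scene')[:,:,::-1]
c=lambda im,x0,y0:cv2.resize(im[y0:y0+100,x0:x0+130],None,fx=4,fy=4,interpolation=cv2.INTER_CUBIC)[:300]
cv2.imwrite('pics/g1.png',np.vstack([c(a,180,150),c(b,215,140)]))
E
```

```text
t 5.1 pos [0.5695 0.0304 0.2174] psi 97.9 tiltz [ 0.001 -0.    -1.   ] w 0.0882 g 0.0 F [ 0.6 -0.1  0.6] q [-0.15  0.44  1.29 -0.    1.41 -0.29]
shift [ 0.   -0.01  0.01] turn [ 0.01  0.   -0.02]
```

View pics/g1.png

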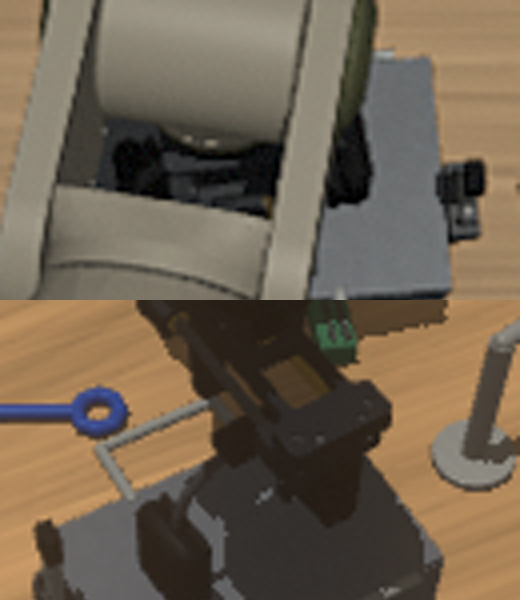

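The fingers straddle the pad: scene crop shows the pad end at (235,430) between them. I'll close and lift now.

servo_tool:
  commands:
    - [0, 0, 0, 0, 0, 0, 1]
    - [0, 0, 0, 0, 0, 0, 1]
    - [0, 0, 0, 0, 0, 0, 1]
    - [0, 0, 0, 0, 0, 0, 1]
    - [0, 0, 0, 0, 0, 0, 1]
    - [0, 0, 0, 0, 0, 0, 1]
    - [0, 0, 0, 0, 0, 0, 1]
    - [0, 0, 0, 0, 0, 0, 1]
    - [0, 0, -0.1, 0, 0, 0, 1]
    - [0, 0, -0.3, 0, 0, 0, 1]

```text
time: 6.45
eef_pos: [0.5688, 0.0305, 0.2404]
ee_rot: [-0.001, 0.657, 0.754, -0.001]
wrist_force: [-0.2, 0.5, -1.7]
grip_width: 0.0255
gripper_force: 29.5
```

```bash
python3 - <<'E'
from h import *
plan((.569,.0305,.40,98),(.4944,.3593,.40,192.7),(.4944,.3593,.164,192.7))
E
```

```text
t 6.5 pos [0.5688 0.0305 0.2404] psi 97.9 tiltz [-0.003  0.    -1.   ] w 0.0255 g 29.5 F [-0.2  0.5 -1.7] q [-0.15  0.42  1.25 -0.    1.47 -0.29]
shift [ 0.   -0.   -2.66] turn [-0.02 -0.01 -0.02]
shift [ 5.6  -0.47 -0.  ] turn [ -0.     0.   -15.78]
shift [ 0.   -0.    3.93] turn [0. 0. 0.]
```

servo_tool:
  commands:
    - [0, 0, -0.4, 0, 0, 0, 1]
    - [0, 0, -0.5, 0, 0, 0, 1]
    - [0, 0, -0.5, 0, 0, 0, 1]
    - [0, 0, -0.5, 0, 0, 0, 1]
    - [0.4, -0.03, -0.1, 0, 0, 0, 1]
    - [0.6, -0.05, 0, 0, 0, 0, 1]
    - [0.6, -0.05, 0, 0, 0, 0, 1]
    - [0.6, -0.05, 0, 0, 0, 0, 1]
    - [0.6, -0.05, 0, 0, 0, 0, 1]
    - [0.6, -0.05, 0, 0, 0, 0, 1]

```text
time: 7.7
eef_pos: [0.5242, 0.2314, 0.3609]
ee_rot: [-0.0, 0.657, 0.754, -0.0]
wrist_force: [1.5, 1.0, -2.7]
grip_width: 0.0258
gripper_force: 29.5
```

servo_tool:
  commands:
    - [0.6, -0.05, 0, 0, 0, 0, 1]
    - [0.6, -0.05, 0, 0, 0, 0, 1]
    - [0.6, -0.05, 0, 0, 0, 0, 1]
    - [0.4, -0.04, 0, 0, 0, 0, 1]
    - [0, 0, 0, 0, 0, -0.6, 1]
    - [0, 0, 0, 0, 0, -1, 1]
    - [0, 0, 0, 0, 0, -1, 1]
    - [0, 0, 0, 0, 0, -1, 1]
    - [0, 0, 0, 0, 0, -1, 1]
    - [0, 0, 0, 0, 0, -1, 1]

```text
time: 8.95
eef_pos: [0.4952, 0.3594, 0.3608]
ee_rot: [-0.0, 0.409, 0.912, -0.0]
wrist_force: [-0.8, -0.7, -2.1]
grip_width: 0.0258
gripper_force: 29.5
```

servo_tool:
  commands:
    - [0, 0, 0, 0, 0, -1, 1]
    - [0, 0, 0, 0, 0, -1, 1]
    - [0, 0, 0, 0, 0, -1, 1]
    - [0, 0, 0, 0, 0, -1, 1]
    - [0, 0, 0, 0, 0, -1, 1]
    - [0, 0, 0, 0, 0, -1, 1]
    - [0, 0, 0, 0, 0, -1, 1]
    - [0, 0, 0, 0, 0, -1, 1]
    - [0, 0, 0, 0, 0, -1, 1]
    - [0, 0, 0, 0, 0, -1, 1]

```text
time: 10.2
eef_pos: [0.4952, 0.3594, 0.3608]
ee_rot: [-0.0, -0.102, 0.995, -0.0]
wrist_force: [0.2, -0.2, -1.2]
grip_width: 0.026
gripper_force: 29.5
```

```bash
python3 - <<'E'
from h import *
plan((.4944,.3593,.36,192.7),(.4944,.3593,.165,192.7))
a=optics.grab_frame('top')[:,:,::-1];b=optics.grab_frame('scene')[:,:,::-1]
c=lambda im,x0,y0:cv2.resize(im[y0:y0+150,x0:x0+200],None,fx=2,fy=2,interpolation=cv2.INTER_CUBIC)
cv2.imwrite('pics/g2.png',np.hstack([c(a,30,140),c(b,270,50)]))
E
```

```text
t 10.2 pos [0.4952 0.3594 0.3608] psi -168.3 tiltz [-0. -0. -1.] w 0.0260 g 29.5 F [ 0.2 -0.2 -1.2] q [ 0.43  0.45  0.86  0.    1.83 -1.34]
shift [0.01 0.   0.01] turn [-0.   -0.01 -0.17]
shift [ 0.   -0.    3.25] turn [0. 0. 0.]
```

View pics/g2.png

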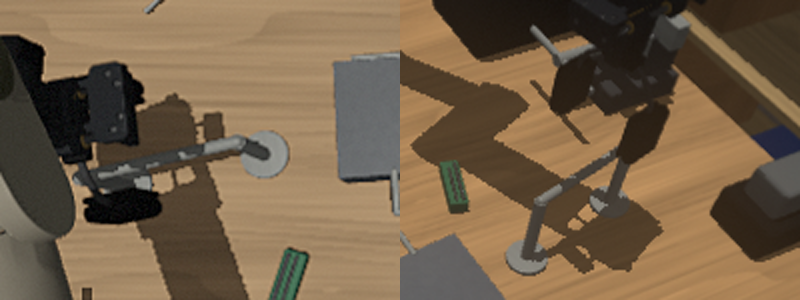

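Cups hang on either side of the bar (scene panel: cups at (570,85) and (640,135), with the bar below between them). I'll lower them.

servo_tool:
  commands:
    - [0, 0, 0.4, 0, 0, -0.17, 1]
    - [0, 0, 0.5, 0, 0, 0, 1]
    - [0, 0, 0.5, 0, 0, 0, 1]
    - [0, 0, 0.5, 0, 0, 0, 1]
    - [0, 0, 0.5, 0, 0, 0, 1]
    - [0, 0, 0.4, 0, 0, 0, 1]
    - [0, 0, 0.2, 0, 0, 0, 1]
    - [0, 0, 0.15, 0, 0, 0, 1]
    - [0, 0, 0.1, 0, 0, 0, 1]
    - [0, 0, 0, 0, 0, 0, 1]

```text
time: 11.55
eef_pos: [0.4954, 0.3595, 0.1658]
ee_rot: [0.0, -0.109, 0.994, 0.0]
wrist_force: [0.0, 0.3, -1.3]
grip_width: 0.0258
gripper_force: 29.5
```

```bash
python3 - <<'E'
from h import *
plan((.4944,.3593,.1635,192.7))
a=optics.grab_frame('top')[:,:,::-1];b=optics.grab_frame('scene')[:,:,::-1]
c=lambda im,x0,y0:cv2.resize(im[y0:y0+100,x0:x0+130],None,fx=3,fy=3,interpolation=cv2.INTER_CUBIC)
cv2.imwrite('pics/g3.png',np.hstack([c(a,50,165),c(b,300,90)]))
E
```

```text
t 11.6 pos [0.4954 0.3595 0.1658] psi -167.5 tiltz [ 0.  0. -1.] w 0.0258 g 29.5 F [ 0.   0.3 -1.3] q [ 0.43  0.55  1.24  0.    1.34 -1.35]
shift [0.02 0.   0.04] turn [ 0.    0.   -0.04]
```

View pics/g3.png

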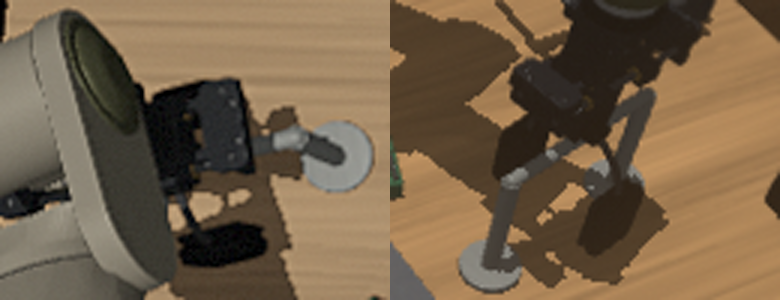

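The cups straddle the bar, so I'll set them down and release.

servo_tool:
  commands:
    - [0, 0, 0.03, 0, 0, 0, 1]
    - [0, 0, 0, 0, 0, 0, 1]
    - [0, 0, 0, 0, 0, 0, 0.6]
    - [0, 0, 0, 0, 0, 0, 0.4]
    - [0, 0, 0, 0, 0, 0, 0.4]
    - [0, 0, 0, 0, 0, 0, 0.4]
    - [0, 0, 0, 0, 0, 0, 0.4]
    - [0, 0, 0, 0, 0, 0, 0.4]
    - [0, 0, -0.1, 0, 0, 0, 0.4]
    - [0, 0, -0.3, 0, 0, 0, 0.4]

```text
time: 12.9
eef_pos: [0.4951, 0.3593, 0.1878]
ee_rot: [-0.001, -0.109, 0.994, -0.0]
wrist_force: [1.1, -0.6, 0.3]
grip_width: 0.0528
gripper_force: 0.0
```

servo_tool:
  commands:
    - [0, 0, -0.5, 0, 0, 0, 0.4]
    - [0, 0, -0.6, 0, 0, 0, 0.4]
    - [0, 0, -0.6, 0, 0, 0, 0]
    - [0, 0, -0.6, 0, 0, 0, 0]
    - [0, 0, 0, 0, 0, 0.5, 0]
    - [0, 0, 0, 0, 0, 1, 0]
    - [0, 0, 0, 0, 0, 1, 0]
    - [0, 0, 0, 0, 0, 1, 0]
    - [0, 0, 0, 0, 0, 1, 0]
    - [0, 0, 0, 0, 0, 1, 0]

```text
time: 14.15
eef_pos: [0.4953, 0.3594, 0.3264]
ee_rot: [0.0, 0.18, 0.984, 0.0]
wrist_force: [-0.3, 0.1, -0.1]
grip_width: 0.0883
gripper_force: 0.0
```

```bash
python3 - <<'E'
from h import *
hy=4.8
c=np.array([.5675,.0231]);a=np.radians(hy);h=c-.13*np.array([np.cos(a),np.sin(a)])
print(h)
plan((h[0],h[1],.25,90+hy),(h[0],h[1],.094,90+hy))
E
```

```text
[0.43795593 0.01222188]
t 14.2 pos [0.4953 0.3594 0.3264] psi 159.3 tiltz [ 0.  0. -1.] w 0.0883 g 0.0 F [-0.3  0.1 -0.1] q [ 0.43  0.46  0.95  0.    1.74 -0.77]
shift [-1.15 -5.75  1.27] turn [ 0.    0.   10.75]
shift [-0.  -0.   2.6] turn [0. 0. 0.]
```

servo_tool:
  commands:
    - [-0.14, -0.72, 0, 0, 0, 0, 0.3]
    - [-0.14, -0.72, 0, 0, 0, 0, 0.3]
    - [-0.14, -0.72, 0, 0, 0, 0, 0.3]
    - [-0.14, -0.72, 0, 0, 0, 0, 0.3]
    - [-0.14, -0.72, 0, 0, 0, 0, 0.3]
    - [-0.14, -0.72, 0, 0, 0, 0, 0.55]
    - [-0.14, -0.72, 0, 0, 0, 0, 0.55]
    - [-0.16, -0.72, 0, 0, 0, 0, 0.55]
    - [0, 0, 0, 0, 0, 0.5, 0.55]
    - [0, 0, 0, 0, 0, 1, 0.55]

```text
time: 15.4
eef_pos: [0.4381, 0.0112, 0.3265]
ee_rot: [0.0, 0.257, 0.966, 0.0]
wrist_force: [0.5, 0.0, 0.4]
grip_width: 0.0397
gripper_force: 0.0
```

servo_tool:
  commands:
    - [0, 0, 0, 0, 0, 1, 0.55]
    - [0, 0, 0, 0, 0, 1, 0.55]
    - [0, 0, 0, 0, 0, 1, 0.55]
    - [0, 0, 0, 0, 0, 1, 0.55]
    - [0, 0, 0, 0, 0, 1, 0.55]
    - [0, 0, 0, 0, 0, 1, 0.55]
    - [0, 0, 0, 0, 0, 1, 0.55]
    - [0, 0, 0, 0, 0, 1, 0.55]
    - [0, 0, 0, 0, 0, 1, 0.55]
    - [0, 0, 0, 0, 0, 0.25, 0.55]

```text
time: 16.65
eef_pos: [0.4382, 0.0118, 0.3264]
ee_rot: [0.0, 0.676, 0.737, 0.0]
wrist_force: [-0.3, -0.2, 0.9]
grip_width: 0.0397
gripper_force: 0.0
```

```bash
python3 - <<'E'
from h import *
plan((.438,.0122,.10,94.8),(.438,.0122,.072,94.8))
a=optics.grab_frame('top')[:,:,::-1];b=optics.grab_frame('scene')[:,:,::-1]
c=lambda im,x0,y0:cv2.resize(im[y0:y0+150,x0:x0+195],None,fx=2,fy=2,interpolation=cv2.INTER_CUBIC)
cv2.imwrite('pics/g4.png',np.hstack([c(a,40,165),c(b,270,100)]))
E
```

```text
t 16.6 pos [0.4382 0.0118 0.3264] psi 95.0 tiltz [ 0.001 -0.    -1.   ] w 0.0397 g 0.0 F [-0.3 -0.2  0.9] q [-0.24  0.13  1.42 -0.    1.59 -0.33]
shift [ 0.01 -0.    3.77] turn [0.01 0.   0.03]
shift [-0.   -0.    0.47] turn [0. 0. 0.]
```

View pics/g4.png

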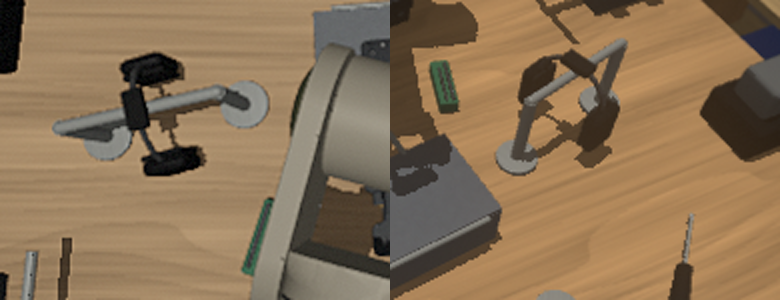

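The muff hangs on the bar with its pad at (135,107) in the top panel and one cup on each side. Next I go down to the handle.

servo_tool:
  commands:
    - [0, 0, 0.5, 0, 0, 0, 0.55]
    - [0, 0, 0.7, 0, 0, 0, 0.55]
    - [0, 0, 0.7, 0, 0, 0, 0.55]
    - [0, 0, 0.7, 0, 0, 0, 0.55]
    - [0, 0, 0.7, 0, 0, 0, 0.55]
    - [0, 0, 0.5, 0, 0, 0, 0.55]
    - [0, 0, 0.3, 0, 0, 0, 0.55]
    - [0, 0, 0.14, 0, 0, 0, 0.55]
    - [0, 0, 0, 0, 0, 0, 0.55]
    - [0, 0, 0, 0, 0, 0, 0.55]

```text
time: 18.0
eef_pos: [0.4387, 0.0117, 0.0722]
ee_rot: [0.001, 0.676, 0.737, 0.0]
wrist_force: [-0.3, 0.8, -0.1]
grip_width: 0.0394
gripper_force: 0.0
```

servo_tool:
  commands:
    - [0, 0, 0, 0, 0, 0, 1]
    - [0, 0, 0, 0, 0, 0, 1]
    - [0, 0, 0, 0, 0, 0, 1]
    - [0, 0, 0, 0, 0, 0, 1]
    - [0, 0, 0, 0, 0, 0, 1]
    - [0, 0, 0, 0, 0, 0, 1]
    - [0, 0, 0, 0, 0, 0, 1]
    - [0, 0, 0, 0, 0, 0, 1]
    - [0, 0, 0, 0, 0, 0, 1]
    - [0, 0, 0, 0, 0, 0, 1]

```text
time: 19.25
eef_pos: [0.4398, 0.0118, 0.072]
ee_rot: [0.001, 0.676, 0.737, 0.001]
wrist_force: [5.6, 3.0, -0.9]
grip_width: 0.0084
gripper_force: 29.5
```

```bash
python3 - <<'E'
from h import *
plan((.438,.0122,.072,94.8))
th=np.linspace(0,1.55,21)+.0143
print(np.round(np.c_[np.diff(-.21*np.cos(th)),-np.diff(.21*np.sin(th))]/.06,2).tolist())
E
```

```text
t 19.2 pos [0.4398 0.0118 0.072 ] psi 95.0 tiltz [ 0.004 -0.    -1.   ] w 0.0084 g 29.5 F [ 5.6  3.  -0.9] q [-0.24  0.43  1.85  0.    0.86 -0.33]
shift [ 0.01 -0.03 -0.  ] turn [0.04 0.   0.03]
[[0.01, -0.27], [0.04, -0.27], [0.06, -0.27], [0.08, -0.26], [0.1, -0.25], [0.12, -0.25], [0.13, -0.24], [0.15, -0.22], [0.17, -0.21], [0.18, -0.2], [0.2, -0.18], [0.21, -0.17], [0.23, -0.15], [0.24, -0.13], [0.25, -0.11], [0.25, -0.09], [0.26, -0.07], [0.27, -0.05], [0.27, -0.03], [0.27, -0.01]]
```

servo_tool:
  commands:
    - [0, 0.03, -0.27, 0, 0, 0, 1]
    - [0, 0.04, -0.27, 0, 0, 0, 1]
    - [0, 0.06, -0.27, 0, 0, 0, 1]
    - [0, 0.08, -0.26, 0, 0, 0, 1]
    - [0, 0.1, -0.25, 0, 0, 0, 1]
    - [0, 0.12, -0.25, 0, 0, 0, 1]
    - [0, 0.13, -0.24, 0, 0, 0, 1]
    - [0, 0.15, -0.22, 0, 0, 0, 1]
    - [0, 0.17, -0.21, 0, 0, 0, 1]
    - [0, 0.18, -0.2, 0, 0, 0, 1]

```text
time: 20.5
eef_pos: [0.5031, 0.0173, 0.2165]
ee_rot: [0.0, 0.676, 0.737, 0.001]
wrist_force: [19.4, -0.2, -26.4]
grip_width: 0.0074
gripper_force: 31.8
```

servo_tool:
  commands:
    - [0, 0.2, -0.18, 0, 0, 0, 1]
    - [0, 0.21, -0.17, 0, 0, 0, 1]
    - [0, 0.23, -0.15, 0, 0, 0, 1]
    - [0, 0.24, -0.13, 0, 0, 0, 1]
    - [0, 0.25, -0.11, 0, 0, 0, 1]
    - [0, 0.25, -0.09, 0, 0, 0, 1]
    - [0, 0.26, -0.07, 0, 0, 0, 1]
    - [0, 0.27, -0.05, 0, 0, 0, 1]
    - [0, 0.27, -0.03, 0, 0, 0, 1]
    - [0, 0.25, -0.01, 0, 0, 0, 1]

```text
time: 21.75
eef_pos: [0.6458, 0.0293, 0.2734]
ee_rot: [-0.004, 0.676, 0.737, -0.004]
wrist_force: [-3.3, -4.4, -17.6]
grip_width: 0.0065
gripper_force: 31.0
```

```bash
python3 - <<'E'
from h import *
plan((.6472,.0298,.279,94.8))
E
```

```text
t 21.8 pos [0.6458 0.0293 0.2734] psi 94.9 tiltz [-0.01 -0.   -1.  ] w 0.0065 g 31.0 F [ -3.3  -4.4 -17.6] q [-0.14  0.55  0.94 -0.    1.67 -0.22]
shift [ 0.01  0.02 -0.09] turn [-0.1  -0.01  0.02]
```

servo_tool:
  commands:
    - [0, 0, 0, 0, 0, 0, 0.5]
    - [0, 0, 0, 0, 0, 0, 0.5]
    - [0, 0, 0, 0, 0, 0, 0.5]
    - [0, 0, 0, 0, 0, 0, 0.5]
    - [0, 0, -0.4, 0, 0, 0, 0.5]
    - [0, 0, -0.5, 0, 0, 0, 0.5]
    - [0, 0, -0.6, 0, 0, 0, 0.5]
    - [-0.3, -0.6, -0.2, 0, 0, 0, 0.5]
    - [-0.4, -0.8, 0, 0, 0, 0, 0.5]
    - [-0.4, -0.8, 0, 0, 0, 0, 0.5]

```text
time: 23.0
eef_pos: [0.5195, -0.0477, 0.3796]
ee_rot: [0.0, 0.676, 0.737, 0.0]
wrist_force: [0.1, -0.5, 0.8]
grip_width: 0.0444
gripper_force: 0.0
```

```bash
python3 - <<'E'
from h import *
plan((.577,-.2369,.2,86.5))
a=optics.grab_frame('top')[:,:,::-1];b=optics.grab_frame('scene')[:,:,::-1]
cv2.imwrite('pics/g5a.png',a)
cv2.imwrite('pics/g5.png',np.hstack([cv2.resize(a[130:290,190:410],None,fx=1.8,fy=1.8),cv2.resize(b[110:270,130:350],None,fx=1.8,fy=1.8)]))
E
```

```text
t 23.0 pos [ 0.5195 -0.0477  0.3796] psi 95.0 tiltz [ 0.001 -0.    -1.   ] w 0.0444 g 0.0 F [ 0.1 -0.5  0.8] q [-0.32  0.27  1.09 -0.    1.78 -0.41]
shift [-3.22  0.68  3.  ] turn [0.01 0.   1.42]
```

View pics/g5.png

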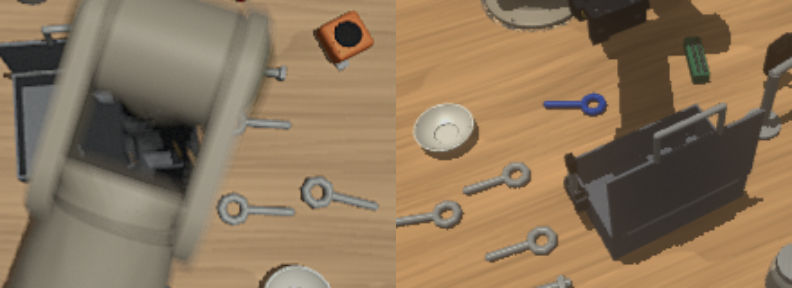

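The lid stands upright in the scene panel, and the three nickel eyebolts are where they were. I'll go to A (the upper one in the top view, shank end at (290,124)).

servo_tool:
  commands:
    - [-0.5, 0.1, 0, 0, 0, 0, 0.5]
    - [-0.55, 0.12, 0, 0, 0, 0, 0.5]
    - [-0.55, 0.12, 0, 0, 0, 0, 0.5]
    - [-0.55, 0.12, 0, 0, 0, 0, 0.5]
    - [-0.55, 0.12, 0, 0, 0, 0, 0.5]
    - [-0.52, 0.1, 0, 0, 0, 0, 0.5]
    - [0, 0, 0.3, 0, 0, 0.7, 0.5]
    - [0, 0, 0.6, 0, 0, 0.72, 0.5]
    - [0, 0, 0.7, 0, 0, 0, 0.5]
    - [0, 0, 0.7, 0, 0, 0, 0.5]

```text
time: 24.35
eef_pos: [0.579, -0.2359, 0.2402]
ee_rot: [0.0, 0.729, 0.685, 0.0]
wrist_force: [0.6, -0.5, 0.7]
grip_width: 0.0438
gripper_force: 0.0
```

servo_tool:
  commands:
    - [0, 0, 0.8, 0, 0, 0, 0.5]
    - [0, 0, 0.8, 0, 0, 0, 0.5]
    - [0, 0, 0.6, 0, 0, 0, 0.5]
    - [0, 0, 0.5, 0, 0, 0, 0.5]
    - [0, 0, 0.3, 0, 0, 0, 0.5]
    - [0, 0, 0, 0, 0, 0, 0.5]
    - [0, 0, 0, 0, 0, 0, 0.5]
    - [0, 0, 0, 0, 0, 0, 0.5]
    - [0, 0, 0, 0, 0, 0, 0.5]
    - [0, 0, 0, 0, 0, 0, 0.5]

```text
time: 25.6
eef_pos: [0.5786, -0.2362, 0.0617]
ee_rot: [0.0, 0.729, 0.685, 0.0]
wrist_force: [-0.7, -0.1, 0.4]
grip_width: 0.0442
gripper_force: 0.0
```

```bash
python3 - <<'E'
from h import *
plan((.577,-.2369,.0105,86.5))
E
```

```text
t 25.6 pos [ 0.5786 -0.2362  0.0617] psi 86.5 tiltz [ 0. -0. -1.] w 0.0442 g 0.0 F [-0.7 -0.1  0.4] q [-0.58  0.69  1.32  0.    1.13 -0.51]
shift [-0.01 -0.03  0.85] turn [ 0.    0.   -0.01]
```

servo_tool:
  commands:
    - [0, -0.03, 0.4, 0, 0, 0, 0.5]
    - [0, 0, 0.3, 0, 0, 0, 0.5]
    - [0, 0, 0.14, 0, 0, 0, 0.5]
    - [0, 0, 0, 0, 0, 0, 1]
    - [0, 0, 0, 0, 0, 0, 1]
    - [0, 0, 0, 0, 0, 0, 1]
    - [0, 0, 0, 0, 0, 0, 1]
    - [0, 0, 0, 0, 0, 0, 1]
    - [0, 0, 0, 0, 0, 0, 1]
    - [0, 0, -0.2, 0, 0, 0, 1]

```text
time: 26.85
eef_pos: [0.576, -0.2356, 0.0223]
ee_rot: [-0.001, 0.729, 0.685, -0.0]
wrist_force: [-0.3, 0.2, -2.3]
grip_width: 0.0131
gripper_force: 30.0
```

servo_tool:
  commands:
    - [0, 0, -0.3, 0, 0, 0, 1]
    - [0, 0, -0.6, 0, 0, 0, 1]
    - [0, 0, -0.7, 0, 0, 0, 1]
    - [0, 0, -0.7, 0, 0, 0, 1]
    - [0, 0, -0.7, 0, 0, 0, 1]
    - [0, 0, -0.4, 0, 0, 0, 1]
    - [0, 0, 0, 0, 0, -0.7, 1]
    - [0, 0, 0, 0, 0, -0.7, 1]
    - [0, 0, 0, 0, 0, 0, 1]
    - [0, 0, 0, 0, 0, 0, 1]

```text
time: 28.1
eef_pos: [0.5766, -0.2359, 0.2274]
ee_rot: [0.0, 0.677, 0.736, 0.0]
wrist_force: [-0.1, 0.5, -1.5]
grip_width: 0.013
gripper_force: 30.0
```

```bash
cat >> h.py <<'E'
def box(x,y):
    a=np.radians(4.8);return .5675+x*np.cos(a)-y*np.sin(a),.0231+x*np.sin(a)+y*np.cos(a)
E
python3 - <<'E'
from h import *
b=box(-.035,-.05);plan((*b,.225,94.8),(*b,.04,94.8))
E
```

```text
t 28.1 pos [ 0.5766 -0.2359  0.2274] psi 94.8 tiltz [ 0. -0. -1.] w 0.0130 g 30.0 F [-0.1  0.5 -1.5] q [-0.58  0.52  1.11  0.    1.5  -0.66]
shift [ 3.48 -0.37  0.04] turn [ 0.  0. -0.]
shift [-0.   -0.    3.08] turn [0. 0. 0.]
```

servo_tool:
  commands:
    - [0.4, -0.05, 0, 0, 0, 0, 1]
    - [0.6, -0.06, 0, 0, 0, 0, 1]
    - [0.7, -0.07, 0, 0, 0, 0, 1]
    - [0.7, -0.07, 0, 0, 0, 0, 1]
    - [0.6, -0.06, 0, 0, 0, 0, 1]
    - [0.48, -0.06, 0, 0, 0, 0, 1]
    - [0, 0, 0.4, 0, 0, 0, 1]
    - [0, 0, 0.6, 0, 0, 0, 1]
    - [0, 0, 0.6, 0, 0, 0, 1]
    - [0, 0, 0.6, 0, 0, 0, 1]

```text
time: 29.35
eef_pos: [0.537, -0.0299, 0.0942]
ee_rot: [0.0, 0.677, 0.736, 0.0]
wrist_force: [0.9, 0.2, -1.8]
grip_width: 0.0127
gripper_force: 30.0
```

servo_tool:
  commands:
    - [0, 0, 0.5, 0, 0, 0, 1]
    - [0, 0, 0.3, 0, 0, 0, 1]
    - [0, 0, 0, 0, 0, 0, 0.6]
    - [0, 0, 0, 0, 0, 0, 0.6]
    - [0, 0, 0, 0, 0, 0, 0.6]
    - [0, 0, -0.3, 0, 0, 0, 0.6]
    - [0, 0, -0.7, 0, 0, 0, 0.6]
    - [0, 0, -0.7, 0, 0, 0, 0.6]
    - [0, 0, -0.7, 0, 0, 0, 0.6]
    - [0, 0, -0.7, 0, 0, 0, 0.5]

```text
time: 30.6
eef_pos: [0.5366, -0.0298, 0.2352]
ee_rot: [0.001, 0.677, 0.736, 0.0]
wrist_force: [0.9, -0.3, 0.9]
grip_width: 0.0426
gripper_force: 0.0
```

```bash
python3 - <<'E'
from h import *
plan((.4389,-.237,.225,87.4),(.4389,-.237,.0105,87.4))
a=optics.grab_frame('top')[:,:,::-1];cv2.imwrite('pics/g6a.png',a)
b=cv2.imread('pics/t0_raw.png')
d=np.abs(a[225:275,310:410].astype(int)-b[225:275,310:410]).max(2);print('bolt region change',(d>40).sum())
E
```

```text
t 30.6 pos [ 0.5366 -0.0298  0.2352] psi 94.9 tiltz [ 0.001 -0.    -1.   ] w 0.0426 g 0.0 F [ 0.9 -0.3  0.9] q [-0.28  0.37  1.35 -0.    1.42 -0.36]
shift [-3.3  -1.92  0.17] turn [0.01 0.   1.24]
shift [ 0.   -0.    3.58] turn [0. 0. 0.]
bolt region change 0
```

B and C are unmoved. I'll fetch B next.

servo_tool:
  commands:
    - [-0.45, -0.27, 0, 0, 0, 0, 0.5]
    - [-0.6, -0.35, 0, 0, 0, 0, 0.5]
    - [-0.6, -0.35, 0, 0, 0, 0, 0.5]
    - [-0.6, -0.35, 0, 0, 0, 0, 0.5]
    - [-0.6, -0.35, 0, 0, 0, 0, 0.5]
    - [-0.45, -0.25, 0.17, 0, 0, 0, 0.5]
    - [0, 0, 0.4, 0, 0, 0.6, 0.5]
    - [0, 0, 0.6, 0, 0, 0.64, 0.5]
    - [0, 0, 0.6, 0, 0, 0, 0.5]
    - [0, 0, 0.6, 0, 0, 0, 0.5]

```text
time: 31.9
eef_pos: [0.439, -0.237, 0.0903]
ee_rot: [0.001, 0.723, 0.691, 0.0]
wrist_force: [0.4, 0.0, -0.3]
grip_width: 0.0441
gripper_force: 0.0
```

```bash
python3 - <<'E'
from h import *
plan((.4389,-.237,.0105,87.4))
E
```

```text
t 31.9 pos [ 0.439  -0.237   0.0903] psi 87.4 tiltz [ 0.001 -0.001 -1.   ] w 0.0441 g 0.0 F [ 0.4  0.  -0.3] q [-0.73  0.47  1.67 -0.    1.   -0.69]
shift [ 0.   -0.    1.33] turn [0.01 0.01 0.  ]
```

servo_tool:
  commands:
    - [0, 0, 0.5, 0, 0, 0, 0.5]
    - [0, 0, 0.4, 0, 0, 0, 0.5]
    - [0, 0, 0.3, 0, 0, 0, 0.5]
    - [0, 0, 0.12, 0, 0, 0, 0.5]
    - [0, 0, 0, 0, 0, 0, 0.5]
    - [0, 0, 0, 0, 0, 0, 1]
    - [0, 0, 0, 0, 0, 0, 1]
    - [0, 0, 0, 0, 0, 0, 1]
    - [0, 0, 0, 0, 0, 0, 1]
    - [0, 0, 0, 0, 0, 0, 1]

```text
time: 33.15
eef_pos: [0.439, -0.237, 0.0118]
ee_rot: [0.0, 0.723, 0.691, 0.0]
wrist_force: [-0.1, -0.9, 4.2]
grip_width: 0.0131
gripper_force: 30.0
```

servo_tool:
  commands:
    - [0, 0, 0, 0, 0, 0, 1]
    - [0, 0, -0.3, 0, 0, 0, 1]
    - [0, 0, -0.6, 0, 0, 0, 1]
    - [0, 0, -0.7, 0, 0, 0, 1]
    - [0, 0, -0.7, 0, 0, 0, 1]
    - [0, 0, -0.7, 0, 0, 0, 1]
    - [0, 0, -0.6, 0, 0, 0, 1]
    - [0, 0, 0, 0, 0, -0.6, 1]
    - [0, 0, 0, 0, 0, -0.63, 1]
    - [0, 0, 0, 0, 0, 0, 1]

```text
time: 34.4
eef_pos: [0.4386, -0.2367, 0.2269]
ee_rot: [-0.001, 0.677, 0.736, -0.0]
wrist_force: [0.4, -0.1, -3.2]
grip_width: 0.0129
gripper_force: 30.0
```

```bash
python3 - <<'E'
from h import *
b=box(-.035,.035);plan((*b,.225,94.8),(*b,.045,94.8))
E
```

```text
t 34.4 pos [ 0.4386 -0.2367  0.2269] psi 94.8 tiltz [-0.001  0.001 -1.   ] w 0.0129 g 30.0 F [ 0.4 -0.1 -3.2] q [-0.73  0.31  1.47 -0.    1.37 -0.82]
shift [4.72 1.92 0.04] turn [-0.01 -0.01 -0.01]
shift [-0. -0.  3.] turn [0. 0. 0.]
```

servo_tool:
  commands:
    - [0.4, 0.16, 0, 0, 0, 0, 1]
    - [0.7, 0.28, 0, 0, 0, 0, 1]
    - [0.75, 0.31, 0, 0, 0, 0, 1]
    - [0.75, 0.31, 0, 0, 0, 0, 1]
    - [0.75, 0.31, 0, 0, 0, 0, 1]
    - [0.75, 0.31, 0, 0, 0, 0, 1]
    - [0.62, 0.24, 0, 0, 0, 0, 1]
    - [0, 0, 0.4, 0, 0, 0, 1]
    - [0, 0, 0.6, 0, 0, 0, 1]
    - [0, 0, 0.6, 0, 0, 0, 1]

```text
time: 35.65
eef_pos: [0.5297, 0.0551, 0.1301]
ee_rot: [-0.0, 0.677, 0.736, -0.0]
wrist_force: [-0.7, 0.5, -2.7]
grip_width: 0.0125
gripper_force: 30.0
```

servo_tool:
  commands:
    - [0, 0, 0.6, 0, 0, 0, 1]
    - [0, 0, 0.5, 0, 0, 0, 1]
    - [0, 0, 0.3, 0, 0, 0, 1]
    - [0, 0, 0, 0, 0, 0, 0.6]
    - [0, 0, 0, 0, 0, 0, 0.6]
    - [0, 0, 0, 0, 0, 0, 0.6]
    - [0, 0, -0.3, 0, 0, 0, 0.6]
    - [0, 0, -0.8, 0, 0, 0, 0.6]
    - [0, 0, -0.8, 0, 0, 0, 0.6]
    - [0, 0, -0.8, 0, 0, 0, 0.5]

```text
time: 36.9
eef_pos: [0.5298, 0.055, 0.212]
ee_rot: [0.001, 0.677, 0.736, 0.0]
wrist_force: [-0.1, -0.3, -0.3]
grip_width: 0.0426
gripper_force: 0.0
```

```bash
python3 - <<'E'
from h import *
plan((.457,-.3673,.225,76.9),(.457,-.3673,.0105,76.9))
a=optics.grab_frame('top')[:,:,::-1];cv2.imwrite('pics/g7a.png',a)
b=cv2.imread('pics/t0_raw.png')
d=np.abs(a[225:275,355:410].astype(int)-b[225:275,355:410]).max(2);print('C region change',(d>40).sum())
E
```

```text
t 36.9 pos [0.5298 0.055  0.212 ] psi 94.8 tiltz [ 0.001 -0.    -1.   ] w 0.0426 g 0.0 F [-0.1 -0.3 -0.3] q [-0.12  0.38  1.41 -0.    1.36 -0.2 ]
shift [-6.91 -1.8  -0.22] turn [0.01 0.   2.98]
shift [-0.   -0.    3.58] turn [0. 0. 0.]
C region change 0
```

servo_tool:
  commands:
    - [-0.5, -0.15, -0.22, 0, 0, 0, 0.5]
    - [-0.75, -0.2, 0, 0, 0, 0, 0.5]
    - [-0.8, -0.2, 0, 0, 0, 0, 0.5]
    - [-0.8, -0.2, 0, 0, 0, 0, 0.5]
    - [-0.8, -0.2, 0, 0, 0, 0, 0.5]
    - [-0.8, -0.2, 0, 0, 0, 0, 0.5]
    - [-0.8, -0.2, 0, 0, 0, 0, 0.5]
    - [-0.8, -0.2, 0, 0, 0, 0, 0.5]
    - [-0.6, -0.18, 0, 0, 0, 0, 0.5]
    - [-0.26, -0.07, 0, 0, 0, 0, 0.5]

```text
time: 38.2
eef_pos: [0.4565, -0.3688, 0.2229]
ee_rot: [0.0, 0.678, 0.735, -0.0]
wrist_force: [0.7, -0.1, 0.6]
grip_width: 0.0441
gripper_force: 0.0
```

servo_tool:
  commands:
    - [0, 0, 0.2, 0, 0, 1, 0.5]
    - [0, 0, 0.4, 0, 0, 1, 0.5]
    - [0, 0, 0.6, 0, 0, 0.98, 0.5]
    - [0, 0, 0.6, 0, 0, 0, 0.5]
    - [0, 0, 0.5, 0, 0, 0, 0.5]
    - [0, 0, 0.3, 0, 0, 0, 0.5]
    - [0, 0, 0, 0, 0, 0, 0.5]
    - [0, 0, 0, 0, 0, 0, 0.5]
    - [0, 0, 0, 0, 0, 0, 0.5]
    - [0, 0, 0, 0, 0, 0, 0.5]

```text
time: 39.45
eef_pos: [0.4573, -0.3674, 0.0674]
ee_rot: [0.001, 0.783, 0.622, 0.0]
wrist_force: [-0.5, 0.0, -0.1]
grip_width: 0.0439
gripper_force: 0.0
```

```bash
python3 - <<'E'
from h import *
plan((.457,-.3673,.0105,76.9))
E
```

```text
t 39.5 pos [ 0.4573 -0.3674  0.0674] psi 76.9 tiltz [ 0.001 -0.001 -1.   ] w 0.0439 g 0.0 F [-0.5  0.  -0.1] q [-0.88  0.62  1.44  0.    1.08 -0.65]
shift [ 0.   -0.01  0.95] turn [0.01 0.01 0.  ]
```

servo_tool:
  commands:
    - [0, 0, 0.4, 0, 0, 0, 0.5]
    - [0, 0, 0.3, 0, 0, 0, 0.5]
    - [0, 0, 0.24, 0, 0, 0, 0.5]
    - [0, 0, 0, 0, 0, 0, 0.5]
    - [0, 0, 0, 0, 0, 0, 1]
    - [0, 0, 0, 0, 0, 0, 1]
    - [0, 0, 0, 0, 0, 0, 1]
    - [0, 0, 0, 0, 0, 0, 1]
    - [0, 0, 0, 0, 0, 0, 1]
    - [0, 0, 0, 0, 0, 0, 1]

```text
time: 40.7
eef_pos: [0.4571, -0.3674, 0.0106]
ee_rot: [0.0, 0.783, 0.622, 0.0]
wrist_force: [-0.8, 0.7, 3.7]
grip_width: 0.013
gripper_force: 30.0
```

servo_tool:
  commands:
    - [0, 0, -0.3, 0, 0, 0, 1]
    - [0, 0, -0.6, 0, 0, 0, 1]
    - [0, 0, -0.7, 0, 0, 0, 1]
    - [0, 0, -0.7, 0, 0, 0, 1]
    - [0, 0, -0.7, 0, 0, 0, 1]
    - [0, 0, -0.6, 0, 0, 0, 1]
    - [0, 0, 0, 0, 0, -1, 1]
    - [0, 0, 0, 0, 0, -1, 1]
    - [0, 0, 0, 0, 0, -0.98, 1]
    - [0, 0, 0, 0, 0, 0, 1]

```text
time: 41.95
eef_pos: [0.4569, -0.3671, 0.2258]
ee_rot: [-0.001, 0.677, 0.736, 0.0]
wrist_force: [-0.2, 0.1, -1.7]
grip_width: 0.0129
gripper_force: 30.0
```

```bash
python3 - <<'E'
from h import *
b=box(-.03,-.01);plan((*b,.225,94.8),(*b,.055,94.8))
E
```

```text
t 42.0 pos [ 0.4569 -0.3671  0.2258] psi 94.7 tiltz [-0.001  0.001 -1.   ] w 0.0129 g 30.0 F [-0.2  0.1 -1.7] q [-0.88  0.46  1.23 -0.    1.45 -0.96]
shift [6.16 1.88 0.02] turn [-0.01 -0.01 -0.01]
shift [-0.   -0.    2.83] turn [0. 0. 0.]
```

servo_tool:
  commands:
    - [0.5, 0.15, 0, 0, 0, 0, 1]
    - [0.75, 0.23, 0, 0, 0, 0, 1]
    - [0.75, 0.23, 0, 0, 0, 0, 1]
    - [0.8, 0.24, 0, 0, 0, 0, 1]
    - [0.8, 0.24, 0, 0, 0, 0, 1]
    - [0.8, 0.25, 0, 0, 0, 0, 1]
    - [0.8, 0.25, 0, 0, 0, 0, 1]
    - [0.6, 0.18, 0, 0, 0, 0, 1]
    - [0.36, 0.11, 0, 0, 0, 0, 1]
    - [0, 0, 0, 0, 0, 0, 1]

```text
time: 43.2
eef_pos: [0.5385, 0.0117, 0.2261]
ee_rot: [-0.0, 0.677, 0.736, -0.0]
wrist_force: [0.9, -0.7, -1.7]
grip_width: 0.0135
gripper_force: 30.0
```

servo_tool:
  commands:
    - [0, 0, 0.5, 0, 0, 0, 1]
    - [0, 0, 0.7, 0, 0, 0, 1]
    - [0, 0, 0.7, 0, 0, 0, 1]
    - [0, 0, 0.6, 0, 0, 0, 1]
    - [0, 0, 0.3, 0, 0, 0, 1]
    - [0, 0, 0, 0, 0, 0, 1]
    - [0, 0, 0, 0, 0, 0, 0.6]
    - [0, 0, 0, 0, 0, 0, 0.6]
    - [0, 0, 0, 0, 0, 0, 0.6]
    - [0, 0, 0, 0, 0, 0, 0.6]

```text
time: 44.45
eef_pos: [0.5387, 0.0105, 0.0587]
ee_rot: [0.0, 0.677, 0.736, 0.0]
wrist_force: [0.0, -0.5, -0.2]
grip_width: 0.0351
gripper_force: 0.0
```

servo_tool:
  commands:
    - [0, 0, -0.3, 0, 0, 0, 0.6]
    - [0, 0, -0.8, 0, 0, 0, 0.6]
    - [0, 0, -0.8, 0, 0, 0, 0.6]
    - [0, 0, -0.9, 0, 0, 0, 0.5]
    - [0, 0, -0.9, 0, 0, 0, 0.5]
    - [0, 0, -0.7, 0, 0, 0, 0.5]
    - [0.5, 0, -0.5, 0, 0, 0, 0.5]
    - [0.8, 0, 0, 0, 0, 0, 0.5]
    - [0.8, 0, 0, 0, 0, 0, 0.5]
    - [0.8, 0, 0, 0, 0, 0, 0.5]

```text
time: 45.7
eef_pos: [0.5235, 0.1853, 0.3525]
ee_rot: [0.0, 0.677, 0.736, 0.0]
wrist_force: [0.3, -0.5, 0.1]
grip_width: 0.044
gripper_force: 0.0
```

```bash
python3 - <<'E'
from h import *
plan((.6458,.0293,.33,94.8))
a=optics.grab_frame('top')[:,:,::-1];b=optics.grab_frame('scene')[:,:,::-1]
cv2.imwrite('pics/g8.png',np.hstack([cv2.resize(a[110:300,170:410],None,fx=1.65,fy=1.65),cv2.resize(b[100:290,120:360],None,fx=1.65,fy=1.65)]))
E
```

```text
t 45.7 pos [0.5235 0.1853 0.3525] psi 94.8 tiltz [ 0. -0. -1.] w 0.0440 g 0.0 F [ 0.3 -0.5  0.1] q [ 0.13  0.34  1.06 -0.    1.74  0.04]
shift [-2.76  1.81  0.38] turn [ 0.  0. -0.]
```

View pics/g8.png

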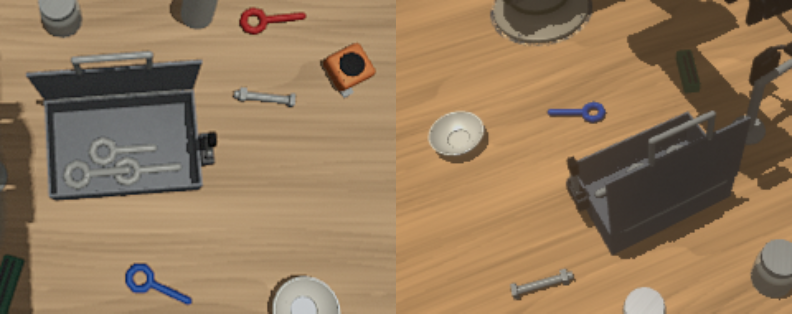

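All three eyebolts are in the box and none are left on the bench. The lid handle spans (75,60) to (150,54) in the top panel.

```bash
python3 - <<'E'
from h import *
p=at('top',170+112/1.65,110+57.5/1.65,.29);print(p)
a=np.radians(4.8);print('box x',(p[:2]-[.5675,.0231])@[np.cos(a),np.sin(a)])
plan((.6458,.0293,.35,94.8),(.6458,.0293,.276,94.8))
for t0 in(1.48,1.54):
    th=np.linspace(t0,0,21)+.0143
    print(np.round(np.c_[np.diff(-.21*np.cos(th)),-np.diff(.21*np.sin(th))]/.06,2).tolist())
E
```

```text
[0.6464344 0.0305778 0.29     ]
box x 0.07928329157297523
t 45.8 pos [0.523  0.1875 0.3524] psi 95.1 tiltz [-0.     0.001 -1.   ] w 0.0436 g 0.0 F [-0.4 -0.8 -0.5] q [0.13 0.34 1.06 0.   1.74 0.04]
shift [-2.81  1.81  0.04] turn [-0.   -0.01  0.05]
shift [-0.   -0.    1.23] turn [0. 0. 0.]
[[-0.26, 0.03], [-0.25, 0.05], [-0.25, 0.07], [-0.24, 0.09], [-0.24, 0.1], [-0.23, 0.12], [-0.22, 0.14], [-0.21, 0.15], [-0.2, 0.17], [-0.18, 0.18], [-0.17, 0.2], [-0.16, 0.21], [-0.14, 0.22], [-0.12, 0.23], [-0.11, 0.24], [-0.09, 0.24], [-0.07, 0.25], [-0.05, 0.25], [-0.03, 0.26], [-0.01, 0.26]]
[[-0.27, 0.01], [-0.27, 0.04], [-0.26, 0.06], [-0.26, 0.08], [-0.25, 0.1], [-0.24, 0.11], [-0.23, 0.13], [-0.22, 0.15], [-0.21, 0.17], [-0.2, 0.18], [-0.18, 0.2], [-0.17, 0.21], [-0.15, 0.22], [-0.13, 0.23], [-0.11, 0.24], [-0.1, 0.25], [-0.08, 0.26], [-0.06, 0.26], [-0.03, 0.27], [-0.01, 0.27]]
```

servo_tool:
  commands:
    - [-0.4, 0.26, 0, 0, 0, 0, 0.5]
    - [-0.6, 0.39, 0, 0, 0, 0, 0.5]
    - [-0.7, 0.45, 0, 0, 0, 0, 0.5]
    - [-0.7, 0.45, 0, 0, 0, 0.05, 0.5]
    - [-0.41, 0.26, 0, 0, 0, 0, 0.5]
    - [0, 0, 0.3, 0, 0, 0, 0.5]
    - [0, 0, 0.4, 0, 0, 0, 0.5]
    - [0, 0, 0.3, 0, 0, 0, 0.5]
    - [0, 0, 0.2, 0, 0, 0, 0.5]
    - [0, 0, 0, 0, 0, 0, 0.5]

```text
time: 47.05
eef_pos: [0.646, 0.0246, 0.2798]
ee_rot: [-0.001, 0.679, 0.734, -0.0]
wrist_force: [-0.6, 0.1, 0.0]
grip_width: 0.044
gripper_force: 0.0
```

servo_tool:
  commands:
    - [0, 0, 0, 0, 0, 0, 1]
    - [0, 0, 0, 0, 0, 0, 1]
    - [0, 0, 0, 0, 0, 0, 1]
    - [0, 0, 0, 0, 0, 0, 1]
    - [0, 0, 0, 0, 0, 0, 1]
    - [0, 0, 0, 0, 0, 0, 1]
    - [0, 0, 0, 0, 0, 0, 1]
    - [0, 0, 0, 0, 0, 0, 1]
    - [0, -0.27, 0.01, 0, 0, 0, 1]
    - [0, -0.27, 0.04, 0, 0, 0, 1]

```text
time: 48.3
eef_pos: [0.6138, 0.0222, 0.2772]
ee_rot: [0.0, 0.679, 0.734, 0.0]
wrist_force: [4.6, -0.9, -3.0]
grip_width: 0.008
gripper_force: 30.3
```

```bash
python3 - <<'E'
from h import *
plan((.6458,.0293,.276,94.8))
E
```

```text
t 48.3 pos [0.6138 0.0222 0.2772] psi 94.5 tiltz [ 0.001 -0.    -1.   ] w 0.0080 g 30.3 F [ 4.6 -0.9 -3. ] q [-0.16  0.48  1.05 -0.    1.61 -0.23]
shift [0.08 0.54 0.02] turn [ 0.01  0.   -0.05]
```

Gripping the handle, and the lid is following. I'll continue the arc.

servo_tool:
  commands:
    - [0, -0.26, 0.06, 0, 0, 0, 1]
    - [0, -0.26, 0.08, 0, 0, 0, 1]
    - [0, -0.25, 0.1, 0, 0, 0, 1]
    - [0, -0.24, 0.11, 0, 0, 0, 1]
    - [0, -0.23, 0.13, 0, 0, 0, 1]
    - [0, -0.22, 0.15, 0, 0, 0, 1]
    - [0, -0.21, 0.17, 0, 0, 0, 1]
    - [0, -0.2, 0.18, 0, 0, 0, 1]
    - [0, -0.18, 0.2, 0, 0, 0, 1]
    - [0, -0.17, 0.21, 0, 0, 0, 1]

```text
time: 49.55
eef_pos: [0.4821, 0.0114, 0.1938]
ee_rot: [0.002, 0.679, 0.734, 0.001]
wrist_force: [13.9, -0.5, -6.2]
grip_width: 0.0077
gripper_force: 30.1
```

servo_tool:
  commands:
    - [0, -0.15, 0.22, 0, 0, 0, 1]
    - [0, -0.13, 0.23, 0, 0, 0, 1]
    - [0, -0.11, 0.24, 0, 0, 0, 1]
    - [0, -0.1, 0.25, 0, 0, 0, 1]
    - [0, -0.08, 0.26, 0, 0, 0, 1]
    - [0, -0.06, 0.26, 0, 0, 0, 1]
    - [0, -0.03, 0.27, 0, 0, 0, 1]
    - [0, 0, 0.15, 0, 0, 0, 1]
    - [0, 0, 0.05, 0, 0, 0, 1]
    - [0, 0, 0, 0, 0, 0, 1]

```text
time: 50.8
eef_pos: [0.4405, 0.008, 0.0776]
ee_rot: [-0.001, 0.679, 0.735, -0.002]
wrist_force: [-2.1, -7.0, -3.7]
grip_width: 0.0074
gripper_force: 29.9
```

```bash
python3 - <<'E'
from h import *
plan((.4398,.0118,.072,94.8))
E
```

```text
t 50.8 pos [0.4405 0.008  0.0776] psi 94.5 tiltz [-0.003 -0.001 -1.   ] w 0.0074 g 29.9 F [-2.1 -7.  -3.7] q [-0.25  0.42  1.83 -0.    0.89 -0.33]
shift [ 0.06 -0.01  0.09] turn [-0.03  0.01 -0.04]
```

servo_tool:
  commands:
    - [0, 0, 0.06, 0, 0, 0, 1]
    - [0, 0, 0.06, 0, 0, 0, 1]
    - [0, 0, 0.04, 0, 0, 0, 1]
    - [0, 0, 0, 0, 0, 0, 1]
    - [0, 0, 0, 0, 0, 0, 1]
    - [0, 0, 0, 0, 0, 0, 1]
    - [0, 0, 0, 0, 0, 0, 1]
    - [0, 0, 0, 0, 0, 0, 1]
    - [0, 0, 0, 0, 0, 0, 1]
    - [0, 0, 0, 0, 0, 0, 1]

```text
time: 52.05
eef_pos: [0.4401, 0.008, 0.0681]
ee_rot: [-0.001, 0.679, 0.735, -0.002]
wrist_force: [-4.6, -9.2, -1.5]
grip_width: 0.0066
gripper_force: 29.8
```

servo_tool:
  commands:
    - [0, 0, 0, 0, 0, 0, 0.5]
    - [0, 0, 0, 0, 0, 0, 0.5]
    - [0, 0, 0, 0, 0, 0, 0.5]
    - [0, 0, 0, 0, 0, 0, 0.5]
    - [0, 0, -0.4, 0, 0, 0, 0.5]
    - [0, 0, -0.6, 0, 0, 0, 0.5]
    - [0, 0, -0.8, 0, 0, 0, 0.5]
    - [0, 0, -0.8, 0, 0, 0, 0.8]
    - [0.6, 0.6, 0, 0, 0, 0, 1]
    - [0.6, 0.7, 0, 0, 0, 0, 1]

```text
time: 53.3
eef_pos: [0.5145, 0.0875, 0.2255]
ee_rot: [0.001, 0.679, 0.734, 0.001]
wrist_force: [0.7, -1.9, -0.2]
grip_width: 0.0164
gripper_force: 0.0
```

```bash
python3 - <<'E'
from h import *
b=box(-.06,.06);plan((*b,.2,94.8),(*b,.094,94.8))
a=optics.grab_frame('top')[:,:,::-1];b=optics.grab_frame('scene')[:,:,::-1]
o=cv2.imread('pics/s0_raw.png')
c=lambda im:cv2.resize(im[145:255,215:345],None,fx=3,fy=3,interpolation=cv2.INTER_CUBIC)
cv2.imwrite('pics/g9.png',np.hstack([c(o),c(b)]))
E
```

```text
t 53.3 pos [0.5145 0.0875 0.2255] psi 94.4 tiltz [ 0.002 -0.    -1.   ] w 0.0164 g 0.0 F [ 0.7 -1.9 -0.2] q [-0.06  0.35  1.41 -0.    1.38 -0.14]
shift [-0.14 -0.21  0.43] turn [ 0.02  0.   -0.06]
shift [-0.   -0.    1.77] turn [0. 0. 0.]
```

View pics/g9.png

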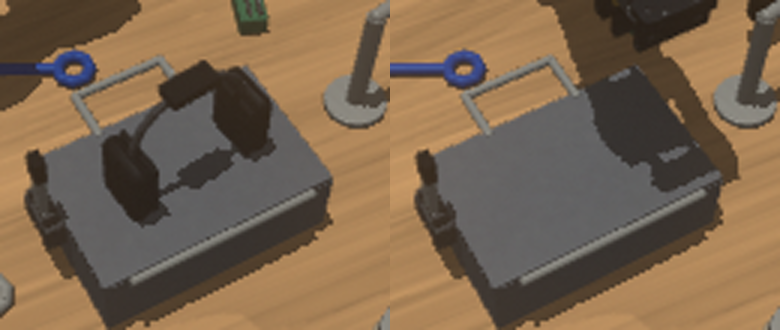

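The lid's outline matches the original shut picture (handle corner (463,97) against (71,97)+390). I'll give it a gentle press with the closed fingers to be sure.

servo_tool:
  commands:
    - [0, 0, 0.5, 0, 0, 0, 1]
    - [0, 0, 0.6, 0, 0, 0, 1]
    - [0, 0, 0.5, 0, 0, 0, 1]
    - [0, 0, 0.3, 0, 0, 0, 1]
    - [0, 0, 0.2, 0, 0, 0, 1]
    - [0, 0, 0.05, 0, 0, 0, 1]
    - [0, 0, 0.04, 0, 0, 0, 1]
    - [0, 0, 0.03, 0, 0, 0, 1]
    - [0, 0, 0, 0, 0, 0, 1]
    - [0, 0, 0, 0, 0, 0, 1]

```text
time: 54.65
eef_pos: [0.5138, 0.0865, 0.0942]
ee_rot: [0.001, 0.679, 0.734, 0.001]
wrist_force: [-9.7, -1.7, 23.8]
grip_width: 0.0004
gripper_force: 12.0
```

```bash
python3 - <<'E'
from h import *
a=np.radians(4.8);R=np.array([[np.cos(a),-np.sin(a)],[np.sin(a),np.cos(a)]])
for t in(0,.3,.6,.8,1.0,1.2,1.4,1.6,1.8):
    print(t,box(-.02,-.139+.08*np.cos(t)),.094+.08*np.sin(t), [proj(n,(*box(-.02,-.139+.08*np.cos(t)),.094+.08*np.sin(t))).round(0) for n in('top','scene')])
plan((*box(-.02,-.20),.25,94.8))
E
```

```text
0 (np.float64(0.5525071355716166), np.float64(-0.03736663556236708)) 0.094 [array([267., 201.]), array([253., 202.])]
0.3 (np.float64(0.552806123272866), np.float64(-0.04092718513479478)) 0.11764161653290717 [array([268., 200.]), array([251., 198.])]
0.6 (np.float64(0.5536763786957224), np.float64(-0.05129078056298397)) 0.13917139787160282 [array([273., 198.]), array([248., 195.])]
0.8 (np.float64(0.5545374498483358), np.float64(-0.0615450034338738)) 0.15138848727196183 [array([277., 197.]), array([244., 194.])]
1.0 (np.float64(0.555584456502), np.float64(-0.07401347313163599)) 0.1613176787846317 [array([282., 196.]), array([240., 194.])]
1.2 (np.float64(0.5567756578054539), np.float64(-0.08819911111595219)) 0.16856312687737812 [array([288., 195.]), array([235., 195.])]
1.4 (np.float64(0.558063564321782), np.float64(-0.10353638076575701)) 0.17283597839907683 [array([295., 194.]), array([230., 196.])]
1.6 (np.float64(0.5593968312824023), np.float64(-0.1194138335396659)) 0.1739658882433204 [array([301., 194.]), array([224., 198.])]
1.8 (np.float64(0.5607223055409619), np.float64(-0.13519848549978272)) 0.1719078104702556 [array([308., 193.]), array([219., 201.])]
t 54.6 pos [0.5138 0.0865 0.0942] psi 94.5 tiltz [ 0.002 -0.001 -1.   ] w 0.0004 g 12.0 F [-9.7 -1.7 23.8] q [-0.06  0.5   1.6  -0.    1.04 -0.14]
shift [-4.46  0.5  -2.59] turn [ 0.02  0.01 -0.05]
```

The press met a firm stop with the fingertips at 86 mm, so the lid is shut. Next is the clamp, pushed from its -y side.

servo_tool:
  commands:
    - [0, 0, -0.5, 0, 0, 0, 1]
    - [0, 0, -0.7, 0, 0, 0, 1]
    - [0, 0, -0.8, 0, 0, 0, 1]
    - [-0.3, 0.03, -0.6, 0, 0, 0, 1]
    - [-0.6, 0.07, 0, 0, 0, 0, 1]
    - [-0.8, 0.09, 0, 0, 0, 0, 1]
    - [-0.8, 0.09, 0, 0, 0, 0, 1]
    - [-0.8, 0.09, 0, 0, 0, 0, 1]
    - [-0.7, 0.08, 0, 0, 0, 0, 1]
    - [-0.46, 0.05, 0, 0, 0, 0, 1]

```text
time: 55.9
eef_pos: [0.5647, -0.1797, 0.2479]
ee_rot: [0.001, 0.679, 0.734, 0.0]
wrist_force: [0.2, -0.2, -0.5]
grip_width: 0.0006
gripper_force: 0.0
```

```bash
python3 - <<'E'
from h import *
def W(t,r=.06,n=.005):
    y=-.139+r*np.cos(t)-n*np.sin(t)-.009; z=.094+r*np.sin(t)+n*np.cos(t)+.008
    return (*box(-.02,y),z,94.8)
ts=[1.8,1.6,1.4,1.2,1.0,.8,.6,.4,.2,0,-.05]
print(np.round([W(t)[:3] for t in ts],3).tolist())
plan((*box(-.02,-.20),.162,94.8),*[W(t) for t in ts])
E
```

```text
[[0.562, -0.144, 0.159], [0.561, -0.133, 0.162], [0.56, -0.121, 0.162], [0.559, -0.109, 0.16], [0.558, -0.098, 0.155], [0.557, -0.088, 0.149], [0.556, -0.08, 0.14], [0.555, -0.073, 0.13], [0.555, -0.068, 0.119], [0.555, -0.066, 0.107], [0.555, -0.066, 0.104]]
t 55.9 pos [ 0.5647 -0.1797  0.2479] psi 94.4 tiltz [ 0.001 -0.001 -1.   ] w 0.0006 g 0.0 F [ 0.2 -0.2 -0.5] q [-0.51  0.46  1.17 -0.    1.51 -0.59]
shift [ 0.03 -0.01  1.43] turn [ 0.01  0.01 -0.06]
shift [0.56 0.   0.05] turn [0. 0. 0.]
shift [ 0.2  -0.   -0.04] turn [0. 0. 0.]
shift [ 0.2 -0.  -0. ] turn [0. 0. 0.]
shift [ 0.2  -0.    0.04] turn [0. 0. 0.]
shift [0.19 0.   0.08] turn [0. 0. 0.]
shift [ 0.17 -0.    0.11] turn [0. 0. 0.]
shift [0.14 0.   0.14] turn [0. 0. 0.]
shift [0.11 0.   0.17] turn [0. 0. 0.]
shift [ 0.07 -0.    0.19] turn [0. 0. 0.]
shift [0.04 0.   0.2 ] turn [0. 0. 0.]
shift [ 0.   -0.    0.05] turn [0. 0. 0.]
```

servo_tool:
  commands:
    - [0.03, 0, 0.4, 0, 0, -0.06, 1]
    - [0, 0, 0.5, 0, 0, 0, 1]
    - [0, 0, 0.4, 0, 0, 0, 1]
    - [0, 0, 0.18, 0, 0, 0, 1]
    - [0.28, 0, 0, 0, 0, 0, 1]
    - [0.28, 0, 0, 0, 0, 0, 1]
    - [0.2, 0, -0.04, 0, 0, 0, 1]
    - [0.2, 0, 0, 0, 0, 0, 1]
    - [0.2, 0, 0.04, 0, 0, 0, 1]
    - [0.19, 0, 0.08, 0, 0, 0, 1]

```text
time: 57.15
eef_pos: [0.5578, -0.0945, 0.1539]
ee_rot: [0.0, 0.677, 0.736, 0.0]
wrist_force: [1.5, -1.8, 1.7]
grip_width: 0.0006
gripper_force: 0.9
```

servo_tool:
  commands:
    - [0.17, 0, 0.11, 0, 0, 0, 1]
    - [0.14, 0, 0.14, 0, 0, 0, 1]
    - [0.11, 0, 0.17, 0, 0, 0, 1]
    - [0.07, 0, 0.19, 0, 0, 0, 1]
    - [0.04, 0, 0.15, 0, 0, 0, 1]
    - [0, 0, 0.05, 0, 0, 0, 1]
    - [0, 0, 0.03, 0, 0, 0, 1]
    - [0, 0, 0, 0, 0, 0, 1]
    - [0, 0, 0, 0, 0, 0, 1]
    - [0, 0, 0, 0, 0, 0, 1]

```text
time: 58.4
eef_pos: [0.5549, -0.0635, 0.1069]
ee_rot: [0.001, 0.676, 0.737, 0.001]
wrist_force: [-12.0, 3.3, 35.2]
grip_width: 0.0005
gripper_force: 17.8
```

```bash
python3 - <<'E'
from h import *
plan((.555,-.066,.107,94.8))
E
```

```text
t 58.4 pos [ 0.5549 -0.0635  0.1069] psi 94.9 tiltz [ 0.003 -0.001 -1.   ] w 0.0005 g 17.8 F [-12.    3.3  35.2] q [-0.33  0.53  1.48 -0.    1.12 -0.41]
shift [-0.04 -0.   -0.  ] turn [0.02 0.01 0.01]
```

Firm stop with the arm flat. I'll retreat and check.

servo_tool:
  commands:
    - [0, 0, -0.2, 0, 0, 0, 1]
    - [0, 0, -0.6, 0, 0, 0, 1]
    - [0, 0, -0.8, 0, 0, 0, 1]
    - [0, 0, -0.8, 0, 0, 0, 1]
    - [-0.5, -0.3, -0.8, 0, 0, 0, 1]
    - [-0.8, -0.4, 0, 0, 0, 0, 1]
    - [-0.8, -0.4, 0, 0, 0, 0, 1]
    - [-0.8, -0.4, 0, 0, 0, 0, 1]
    - [-0.8, -0.4, 0, 0, 0, 0, 1]
    - [-0.5, -0.3, 0, 0, 0, 0, 1]

```text
time: 59.65
eef_pos: [0.4436, -0.3279, 0.2945]
ee_rot: [-0.001, 0.677, 0.736, 0.0]
wrist_force: [-0.2, 0.2, -0.3]
grip_width: 0.0001
gripper_force: 0.0
```

```bash
python3 - <<'E'
from h import *
a=optics.grab_frame('top')[:,:,::-1];b=optics.grab_frame('scene')[:,:,::-1]
cv2.imwrite('pics/g10.png',np.hstack([cv2.resize(a[110:300,50:410],None,fx=1.1,fy=1.58),cv2.resize(b[100:290,180:430],None,fx=1.58,fy=1.58)]))
E
```

```text
(no output)
```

View pics/g10.png

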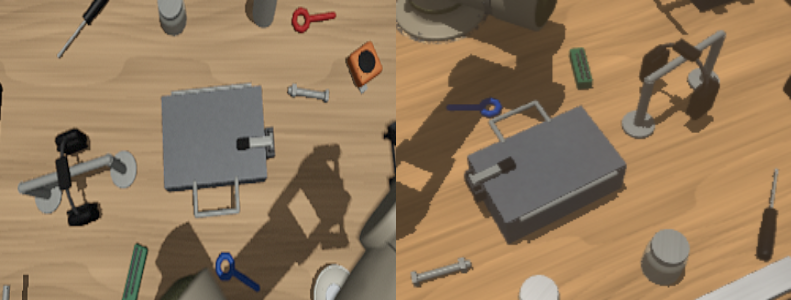

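The clamp lies flat across the lid, the lid is shut, the muff hangs on the rail, and the bystanders are unmoved.

```bash
python3 -c "
from workcell import order
print(order.hand_in())"
```

```text
the job is handed in; nothing more can be done
None
```

I handed the job in at about 60 s: the ear defenders hang over the rail bar, all three eyebolts are in the box, the lid is shut and the clamp arm is down, with the bystanders and look-alikes untouched; the hand-in gave no verdict.

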